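# Charge the dryer canister with ceramic balls

## Task

Using the steel scoop, take the ceramic balls out of the tray and tip them into the open canister: at least five of the six must end up inside it, and one left over must stay in the tray, none spilt. Do not touch the balls with the fingers, and be gentle with the tray, which stands on a bench scale: do not press or shove it hard (40 N overloads it). Then set the empty scoop down upright on its rubber mat, and leave the other things on the bench where they are.

Things in the scene. Friction and masses are not known exactly. Their poses are not given: they have to be found in the camera images.
- scoop: Loose bench scoop, 140 to 240 g: steel pan 66 mm long (x), 62 wide (y), floor 2 mm thick, side walls 24 mm high (ending 12 mm short of the lip), back wall 28 mm; open on top and at the front lip. Origin: centre of the pan underside; x points to the lip, z up. Back of pan at x = -33 mm; behind it an upright (to x = -39) rises to the handle. Starts standing on the mat, lip roughly away from the robot.
- scoop_lip (a point): Middle of the front lower edge (lip) of the scoop pan: x = +33 mm, z = 0 in the scoop frame.
- scoop_handle (a point): Grip point on the handle: x = -85 mm, z = 72 mm in the scoop frame. The handle is a straight level black bar along the scoop x axis, 14 mm wide (y), 18 mm tall, from x = -33 to -133 mm, its centre line 72 mm above the pan underside.
- tray: Fixed open dark steel tray on a low white bench scale (170 x 130 x 20 mm). Origin under its centre, on the bench; x along its length. Inside 212 mm (x) by 72 mm (y), floor 24 mm and rim 56 mm above the bench, walls 4 mm. The +x end points roughly to the robot's right; the balls start towards it, none behind x = -18 mm, so the pan fits in at the -x end.
- canister: Fixed round open steel canister, upright, flared at the mouth. Origin at the centre of its underside, on the bench, z up. Rim 94 mm above the bench, outer radius there 62 mm, inner radius 58 mm; it narrows to an inner radius of 42 mm below 70 mm height; inner floor 12 mm above the bench.
- canister_mouth (a point): Centre of the open mouth of the canister, level with the rim, 94 mm above the bench.
- blanked: Fixed second canister of the same shape, but closed by a flat steel blank with a small boss on top (112 mm high in all). Not to be filled. The two canisters may change places. Origin under its centre, on the bench.
- mat: Fixed black rubber mat, 220 mm (x) by 130 mm (y), 3 mm thick, where the scoop starts and must be put back. Origin under its centre, on the bench.
- ball0: Loose white glazed ceramic ball, slippery (friction about 0.25), diameter 19 mm, 13 g, rolls freely. Origin at its centre.
- ball1: Loose white glazed ceramic ball, slippery (friction about 0.25), diameter 19 mm, 13 g, rolls freely. Origin at its centre.
- ball2: Loose white glazed ceramic ball, slippery (friction about 0.25), diameter 19 mm, 13 g, rolls freely. Origin at its centre.
- ball3: Loose white glazed ceramic ball, slippery (friction about 0.25), diameter 19 mm, 13 g, rolls freely. Origin at its centre.
- ball4: Loose white glazed ceramic ball, slippery (friction about 0.25), diameter 19 mm, 13 g, rolls freely. Origin at its centre.
- ball5: Loose white glazed ceramic ball, slippery (friction about 0.25), diameter 19 mm, 13 g, rolls freely. Origin at its centre.
- pen_a: Loose marker pen, 130 mm long, 13 mm thick, lying on the bench; leave alone. Origin under its middle.
- pen_b: Loose marker pen like pen_a; leave alone.
- dish: Loose shallow amber glass dish, 88 mm across, 15 mm high; leave alone. Origin under its centre.
- spanner: Loose steel spanner, 150 mm long, lying on the bench; leave alone.
- clamp: Loose steel pipe clamp ring, 72 mm across, 20 mm high; leave alone. Origin under the centre of the ring.
- gasket: Loose flat rubber ring, 60 mm across, 6 mm thick; leave alone. Origin under its centre.
There are look-alikes about, which are no part of the job. What is shaped like the tray but green is not meant.

How it is judged:
By the outcome, as a careful person would: the job done as asked, in the order asked, and still so for the second after the job is handed in, with the robot touching nothing.
It also fails if it takes over 72 s, if anything falls off the work surface, if the arm or the gripper's body presses on something with over 40 N, if the wrist force passes 120 N, or if a joint passes its speed limit or range.

## Robot

A 6-joint arm with a two-finger parallel gripper is mounted at the origin on the work surface. World frame = base frame: x ahead of the robot, y to its left, z up, the work surface at z = 0. Lengths are in m, angles in degrees, forces in N, time in s.
With the tool pointing down it reaches from about 0.3 to 0.75 m from the base axis. Payload 8.5 kg.
Tool frame: the origin (TCP) lies midway between the tips of the shut fingers; the grasp point (between the pads) lies 19 mm behind it (env.grip_depth is the distance from the TCP to the grasp point, in m); x points along the fingers, y is the direction in which the jaws open and shut, and the axes are right-handed (so a half turn about x gives the same grasp; the last joint's range is limited). The gripper opens to 85 mm and grips with 20 to 120 N. Pads are 22 mm wide; open, the fingers measure 114 mm over their backs; the gripper's body (76 mm by 85 mm) begins 54 mm behind the grasp point. The pads swing forward as they close: fully open they stand 13 mm farther back than shut.
Start: joints at [52.924, 21.807, 74.336, -0, 83.858, -12.336], TCP at [0.23, 0.5, 0.231] pointing down, gripper open.
Joint ranges: [-178.18, 178.18], [-50.72, 133.34], [12.68, 142.11], [-81.47, 261.47], [9.98, 163.14], [-165.26, 165.26]. Speed limits (degrees/s): [136.94, 136.94, 180, 180, 180, 180].

## Interface

Orientations are given as a 3x3 rotation matrix whose columns are the frame's x, y, z axes.
In Python, from rig import env gives the robot as it stands.
- The arm moves only by the tool play_rows, never from a script. Its arguments are lists of equal length, an entry for each row: "travel": the shift along the world's x, y, z in cm, a list of three; "rotation": the turn, a rotation vector about the world's x, y, z in rad, a list of three; "claw": the finger opening in cm, from 0 to 8.54. A call has 1 to 12 rows; each row shifts and turns the pose as measured when the row begins; what a row does not reach is not made up. A row lasts 1/12 s, in which the tool goes at most 41.7 mm and 7.16 degrees, less where a joint would pass 70% of its speed; a pose out of reach is approached as far as the arm can. A call is refused whole if a number of a shift passes 4.17 or a number of a turn 0.125, either way. A call with a gripper value outside its range is refused whole. The fingers move at their own pace and stop on an object; "squeeze" is the grip in N (left out, the last holds). Time passes only in rows, so rows that do not move let the fingers close. It gives the time, the measured TCP pose, the force and the opening at its end, in the units of the state.
- env.observe(): the state, without advancing time (a new reading comes with each control period).
- env.get_image(name): name is "side" or "top" or "wrist"; returns the picture (420x560x3 uint8, red, green, blue); there is no depth.
- env.camera_info(name): a dict with "vertical_fov" (degrees; the focal length in pixels is half the picture's height over the tangent of half this angle, whatever the lens; pixels are square), "cx", "cy" (the principal point, pixels), "D" ([k1, k2, p1, p2, k3] as OpenCV has them; the pictures are not rectified), "eye" and "rotation" of the camera in the world. Camera axes: x right, y down, z forward; pixel columns grow to the right and rows downward; lengths in m; the calibration is good to about 2 mm. A picture is of the moment at which its call begins: read the wrist's pose just before it. camera_info takes no time and is no camera call; for the wrist camera it gives the pose at the moment of the call.
- env.close_job(): hands the job in, once; it reports no verdict.
The state is a dict: "time_s": time; "q": joint angles; "qvel": joint speeds; "joint_efforts": joint torques, N m; "position": TCP position; "tool_rot": TCP orientation; "ft_force": force on the tool from outside, world axes, zero at the start; "wrist_torque": the same for the moment, N m; "grip_width": finger opening in m.
Only numpy, scipy, OpenCV 4.12 (cv2) and the standard library are available. Lean on these libraries where they do the work, as an engineer would, in place of code of your own. Each camera call takes 0.05 s, during which the arm holds its last target.

## Working session

There is one attempt and no reset: what is moved stays moved. The work goes in short steps, Python scripts to look and compute and a tool call to move; the robot and the scene stay as the last step left them, time stands still between calls to the robot, and variables do not carry over. Pictures are saved under pics/ and viewed, and the job is handed in when it is done.

Besides the shell and the picture viewer there is one more tool, called by a JSON object that holds its "method" and its "body". play_rows: Moves the arm, as the interface text tells. Its arguments: {"type":"object","properties":{"travel":{"type":"array","items":{"type":"array","items":{"type":"number"}}},"rotation":{"type":"array","items":{"type":"array","items":{"type":"number"}}},"claw":{"type":"array","items":{"type":"number"}},"squeeze":{"type":"number"}},"required":["travel","rotation","claw"]}

```bash
ls; mkdir -p pics
python3 - <<'E'
from rig import env
import cv2
for n in("side","top","wrist"):
    i=env.camera_info(n); print(n,i)
    cv2.imwrite(f"pics/{n}0.png",env.get_image(n)[:,:,::-1])
o=env.observe();print(o)
E
```

```text
pics
side {'vertical_fov': 51.2218824718681, 'cx': 275.8150643822653, 'cy': 211.63958151539353, 'D': array([0.02909124, 0.        , 0.        , 0.        , 0.        ]), 'eye': array([0.45445641, 0.74622858, 0.77259689]), 'rotation': array([[-0.99860859, -0.02655094,  0.04556236],
       [-0.05195264,  0.64352381, -0.76366094],
       [-0.00904455, -0.76496546, -0.64400779]])}
top {'vertical_fov': 50.41999347213097, 'cx': 264.8900112301354, 'cy': 215.66012430059385, 'D': array([-0.03869182,  0.        ,  0.        ,  0.        ,  0.        ]), 'eye': array([ 0.37969968, -0.05182373,  1.37127208]), 'rotation': array([[-0.01270899, -0.99532377,  0.09575533],
       [-0.99990282,  0.01210166, -0.00692057],
       [ 0.00572941, -0.09583398, -0.99538084]])}
wrist {'vertical_fov': 65.28640514914999, 'cx': 278.11302495849844, 'cy': 218.3640691367517, 'D': array([-0.04899557,  0.        ,  0.        ,  0.        ,  0.        ]), 'eye': array([0.16844038, 0.52905848, 0.3729321 ]), 'rotation': array([[ 0.41822582,  0.87451682,  0.24557585],
       [ 0.908342  , -0.40223319, -0.11455683],
       [-0.00140312,  0.27097748, -0.96258466]])}
{'time_s': 0.15, 'q': array([ 5.29229944e+01,  2.18333595e+01,  7.43724226e+01,  1.27009719e-05,
        8.38593489e+01, -1.23362886e+01]), 'qvel': array([ 0.07491803, -0.0777952 , -0.11735755,  0.05415232,  0.10286296,
       -0.11223126]), 'joint_efforts': array([ 2.41637390e-03, -4.48623276e+01, -2.31342995e+01, -1.75479386e-04,
        3.82341037e-03,  1.62888830e-05]), 'position': array([0.23004798, 0.49932721, 0.23085589]), 'tool_rot': array([[-6.85508819e-04,  4.18512237e-01,  9.08210899e-01],
       [-9.06796057e-04,  9.08210479e-01, -4.18512728e-01],
       [-9.99999354e-01, -1.11045623e-03, -2.43081047e-04]]), 'ft_force': array([ 0.18691368, -0.15364369, -0.20446223]), 'wrist_torque': array([-0.00760351, -0.00811299, -0.02084731]), 'grip_width': 0.0854294295472105}
```

View pics/side0.png

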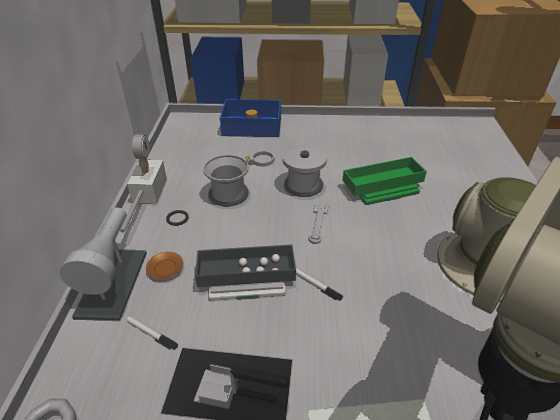

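View pics/top0.png

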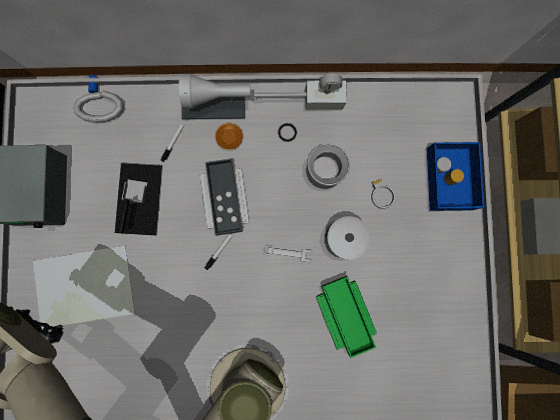

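View pics/wrist0.png

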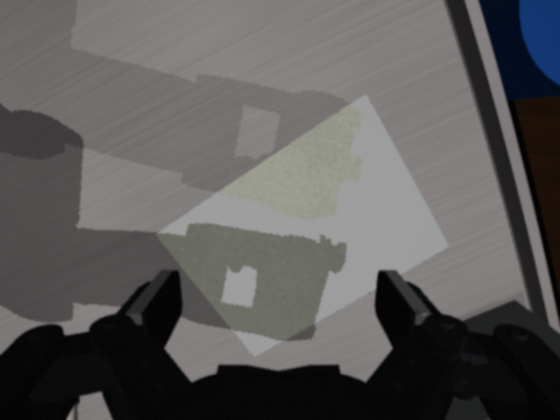

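Candidates: 
- Scoop: pale pan on the black mat, top (135,190), with its black handle at (128,215).
- Tray: dark one at top (224,197), side (246,266). The green look-alike at top (346,316) is rejected, and the blue bin at (455,176) is not a tray.
- Canister: open one at top (327,165). The blanked one with the boss at (347,238) is rejected.

Next I'll check these choices in close crops.

Run:
```python
import cv2,numpy as np
t=cv2.imread("pics/top0.png");s=cv2.imread("pics/side0.png")
a=cv2.resize(t[140:260,100:260],(800,600),interpolation=cv2.INTER_CUBIC);cv2.imwrite("pics/c1.png",a)
b=cv2.resize(s[230:420,160:360],None,fx=3.1,fy=3.1,interpolation=cv2.INTER_CUBIC);cv2.imwrite("pics/c2.png",b)
```

```text
(no output)
```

View pics/c1.png

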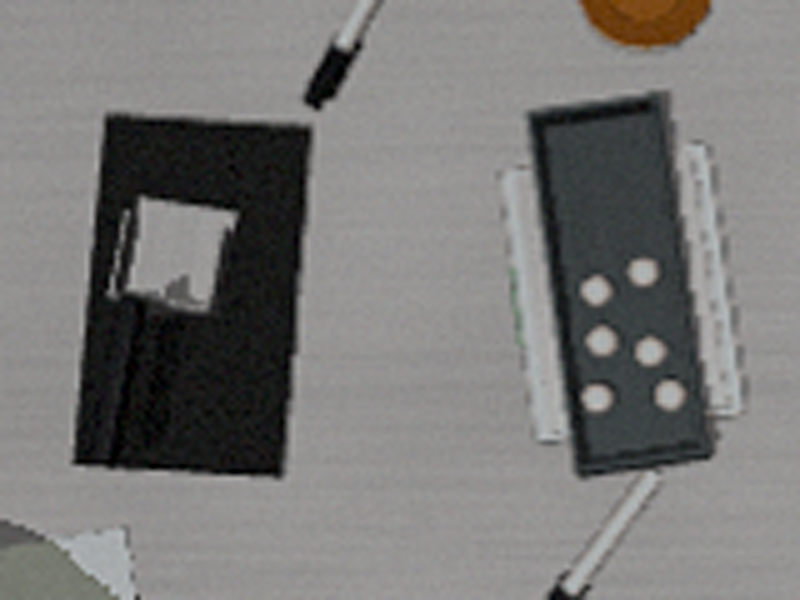

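View pics/c2.png

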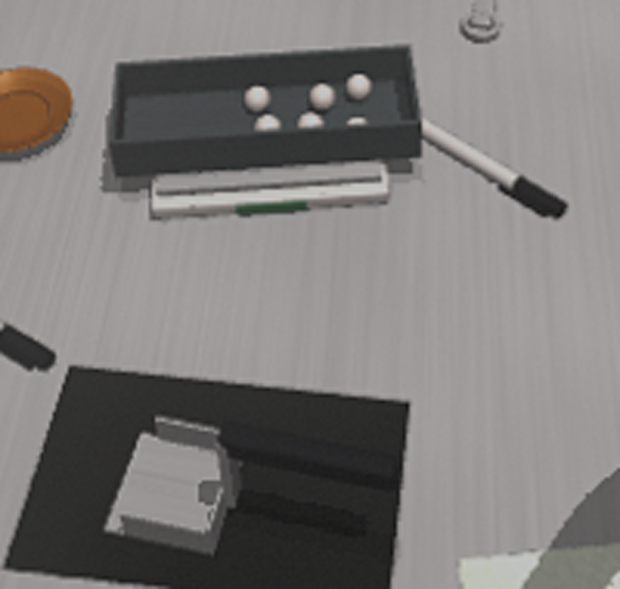

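The crops confirm the choice:
- The scoop's lip points away from the robot (+x).
- The dark tray has its six balls at the end near the robot.

Now I'll triangulate.

```bash
cat > h.py <<'E'
import numpy as np,cv2
from rig import env
def K(i):
    f=210/np.tan(np.radians(i["vertical_fov"]/2)); return np.array([[f,0,i["cx"]],[0,f,i["cy"]],[0,0,1.]])
def rays(i,uv):
    p=cv2.undistortPoints(np.array(uv,float).reshape(-1,1,2),K(i),np.array(i["D"]))[:,0]
    d=np.c_[p,np.ones(len(p))]@i["rotation"].T
    return d/np.linalg.norm(d,axis=1)[:,None]
def plane(i,uv,z):
    d=rays(i,uv);e=i["eye"];return e+d*((z-e[2])/d[:,2])[:,None]
def tri(obs): # list of (info,uv) -> point, residual
    A=np.zeros((3,3));b=np.zeros(3);L=[]
    for i,uv in obs:
        d=rays(i,[uv])[0];M=np.eye(3)-np.outer(d,d);A+=M;b+=M@i["eye"];L.append((M,i["eye"]))
    x=np.linalg.solve(A,b);return x,max(np.linalg.norm(M@(x-e)) for M,e in L)
def proj(i,P):
    R=i["rotation"].T;t=-R@i["eye"];return cv2.projectPoints(np.array(P,float).reshape(-1,1,3),cv2.Rodrigues(R)[0],t,K(i),np.array(i["D"]))[0][:,0]
E
python3 - <<'E'
from h import *
np.set_printoptions(precision=4,suppress=True)
T=env.camera_info("top");S=env.camera_info("side")
tt=[(206,162),(233.4,158.4),(243,231.4),(215.6,235)];ss=[(195.5,276.8),(197.1,251),(292.3,244.5),(295.5,269.4)]
P=[tri([(T,a),(S,b)]) for a,b in zip(tt,ss)]
for p in P: print(p)
c=np.mean([p[0] for p in P],0);print("tray c",c)
q=plane(T,tt,.056);print("plane",q.mean(0));l=q[3]-q[0];print("len",np.linalg.norm(l),np.linalg.norm(q[1]-q[0]),"yaw +x",np.degrees(np.arctan2(l[1],l[0])),np.degrees(np.arctan2(*((q[2]-q[1])[[1,0]]))))
print("side plane",plane(S,ss,.056).mean(0))
m=np.array([(107,115),(312,127),(284,476),(75,463)])/5+[100,140]
q=plane(T,m,.003);print("mat",q.mean(0),q[0]-q[3],q[1]-q[2])
for n,z in (("top",0.056),):
    im=cv2.imread("pics/top0.png")
# balls
t=cv2.imread("pics/top0.png");h=cv2.cvtColor(t,cv2.COLOR_BGR2HSV)
mk=((h[...,2]>150)).astype(np.uint8);mk[:,:206]=0;mk[:,242:]=0;mk[:165]=0;mk[232:]=0
n,l,st,ce=cv2.connectedComponentsWithStats(mk)
for k in range(1,n):
    if 8<st[k,4]<80: print(st[k],ce[k],plane(T,[ce[k]],.0335)[0])
a=cv2.resize(t[130:270,290:380],None,fx=4,fy=4);b=cv2.resize(cv2.imread("pics/side0.png")[140:210,190:340],None,fx=4,fy=4)
cv2.imwrite("pics/c3.png",a);cv2.imwrite("pics/c4.png",b)
E
```

```text
(array([0.6708, 0.1145, 0.0476]), np.float64(0.001062660093709772))
(array([0.6826, 0.0321, 0.0437]), np.float64(0.0001632816553530645))
(array([0.4608, 0.0046, 0.0472]), np.float64(0.00011111323301443928))
(array([0.4514, 0.0857, 0.05  ]), np.float64(0.0003727874517413502))
tray c [0.5664 0.0592 0.0471]
plane [0.5653 0.0586 0.056 ]
len 0.22114252946342786 0.08282445753422363 yaw +x -172.62078957740437 -172.96961828409553
side plane [0.5645 0.0677 0.056 ]
mat [0.5686 0.3284 0.003 ] [ 0.2176 -0.0156  0.    ] [ 0.2176 -0.0151  0.    ]
[226 192   5   5  19] [228.2105 194.    ] [0.5756 0.0491 0.0335]
[217 196   5   5  17] [218.7647 197.7647] [0.5645 0.0777 0.0335]
[218 206   5   5  21] [220. 208.] [0.5333 0.074  0.0335]
[228 208   5   5  17] [229.6471 210.    ] [0.5268 0.0449 0.0335]
[217 217   5   5  19] [218.8421 219.1579] [0.4995 0.0776 0.0335]
[232 217   4   5  17] [233.5294 218.6471] [0.5005 0.0334 0.0335]
```

View pics/c3.png

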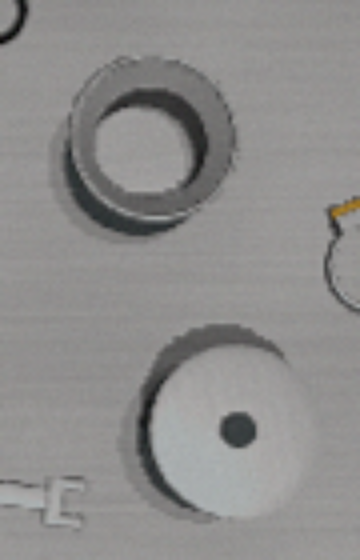

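View pics/c4.png

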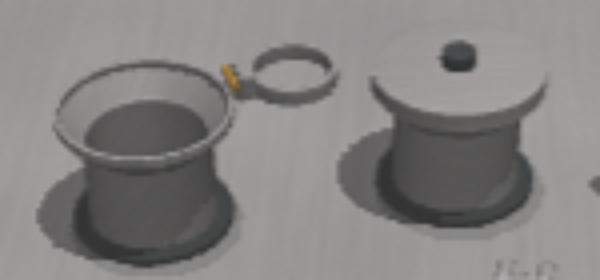

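{"method": "play_rows", "body": {"travel": [[1.75,-1.4,0.6],[1.75,-1.4,0.6],[1.75,-1.4,0.6],[1.75,-1.4,0.6],[1.75,-1.4,0.6],[1.75,-1.4,0.6],[1.75,-1.4,0.6],[1.75,-1.4,0.6],[1.75,-1.4,0.6],[1.75,-1.4,0.6],[1.75,-1.4,0.6],[0,0,0]], "rotation": [[0,0,0.027],[0,0,0.027],[0,0,0.027],[0,0,0.027],[0,0,0.027],[0,0,0.027],[0,0,0.027],[0,0,0.027],[0,0,0.027],[0,0,0.027],[0,0,0.027],[0,0,0]], "claw": [8.54,8.54,8.54,8.54,8.54,8.54,8.54,8.54,8.54,8.54,8.54,8.54]}}

```text
time_s: 1.15
position: [0.4282, 0.3365, 0.2961]
tool_rot: [[-0.006, 0.115, 0.993], [-0.009, 0.993, -0.115], [-1.0, -0.009, -0.005]]
ft_force: [0.7, -0.6, -0.1]
grip_width: 0.0851
```

```bash
cat >> h.py <<'E'
import pickle
def snap(n,name):
    i=env.camera_info(n);im=env.get_image(n)[:,:,::-1].copy()
    cv2.imwrite(f"pics/{name}.png",im);pickle.dump(i,open(f"pics/{name}.pkl","wb"));return i,im
def load(name): return pickle.load(open(f"pics/{name}.pkl","rb")),cv2.imread(f"pics/{name}.png")
def st():
    o=env.observe();R=o["tool_rot"];np.set_printoptions(precision=4,suppress=True)
    print("t",o["time_s"],"tcp",o["position"],"yaw_y",np.degrees(np.arctan2(R[1,1],R[0,1])),"\n",R,"q",o["q"],"F",o["ft_force"],"M",o["wrist_torque"],"w",o["grip_width"])
E
python3 -c "
from h import *
env.get_image('wrist')
snap('wrist','w1');st()"
```

```text
t 1.25 tcp [0.4258 0.3381 0.2953] yaw_y 83.37896901997382 
 [[-0.008   0.1153  0.9933]
 [-0.0084  0.9933 -0.1154]
 [-0.9999 -0.0093 -0.007 ]] q [ 26.0866  19.3601  67.5664  -0.2315  93.6969 -57.3042] F [ 0.1312  0.2887 -0.2642] M [ 0.0628 -0.0243 -0.0064] w 0.08543836974843573
```

View pics/w1.png

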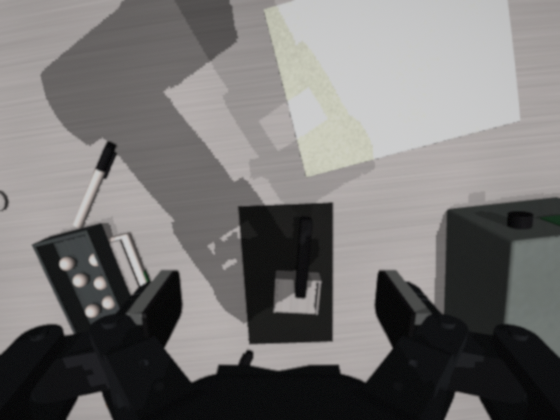

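Run:
```python
from h import *
i,im=load("w1")
c=im[195:350,230:340];c=cv2.resize(np.clip(c.astype(float)*2.0,0,255).astype(np.uint8),None,fx=5,fy=5,interpolation=cv2.INTER_CUBIC)[:775]
c=cv2.resize(im[195:315,230:340],None,fx=5,fy=5,interpolation=cv2.INTER_CUBIC);c=np.clip(255*(c/255.)**0.45,0,255).astype(np.uint8)
cv2.imwrite("pics/c5.png",c)
```

```text
(no output)
```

View pics/c5.png

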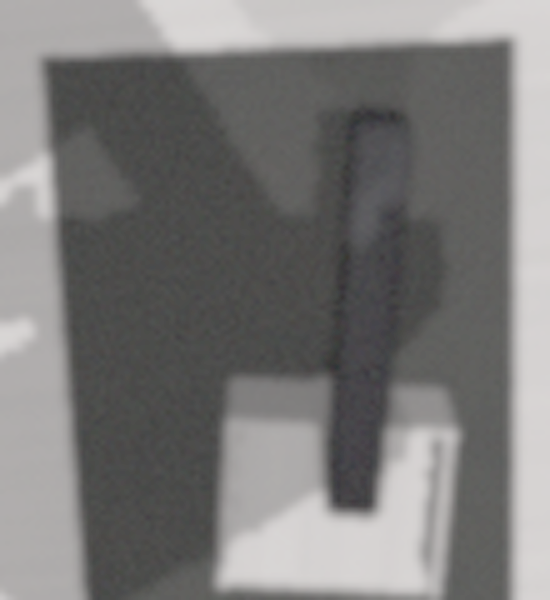

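Run:
```python
from h import *
np.set_printoptions(precision=4,suppress=True)
i,im=load("w1")
uv=np.array([(381,115),(354,510)])/5+[230,195]
q=plane(i,uv,.084);print(q,np.linalg.norm(q[1]-q[0]));d=q[1]-q[0];print(np.degrees(np.arctan2(d[1],d[0])),"grip pt",q[0]+d*.48)
# pan lip at z=.003: corners
uv=np.array([(217,590),(440,595)])/5+[230,195];p=plane(i,uv,.004);print(p,np.linalg.norm(p[1]-p[0]),"lipmid",p.mean(0),"lip from handle",q[0]+d/np.linalg.norm(d)*.166)
m=np.array([(43,60),(510,40)])/5+[230,195];print("mat near corners",plane(i,m,.003))
```

```text
[[0.4598 0.3641 0.084 ]
 [0.5572 0.3486 0.084 ]] 0.0985957437464169
-9.063965981302383 grip pt [0.5066 0.3567 0.084 ]
[[0.6238 0.3055 0.004 ]
 [0.6329 0.3717 0.004 ]] 0.06688686297808591 lipmid [0.6283 0.3386 0.004 ] lip from handle [0.6237 0.338  0.084 ]
mat near corners [[0.4566 0.2777 0.003 ]
 [0.4655 0.4047 0.003 ]]
```

{"method": "play_rows", "body": {"travel": [[0.8,0.3,-1.6],[0.8,0.3,-1.6],[0.8,0.3,-1.6],[0.8,0.3,-1.6],[0.8,0.3,-1.6],[0.8,0.3,-1.6],[0,0,0]], "rotation": [[0,0,-0.008],[0,0,-0.008],[0,0,-0.008],[0,0,-0.008],[0,0,-0.008],[0,0,-0.008],[0,0,0]], "claw": [8.54,8.54,8.54,8.54,8.54,8.54,8.54]}}

```text
time_s: 1.83
position: [0.4682, 0.3617, 0.1942]
tool_rot: [[-0.011, 0.161, 0.987], [-0.007, 0.987, -0.161], [-1.0, -0.009, -0.01]]
ft_force: [0.7, 0.1, -0.2]
grip_width: 0.0855
```

```bash
python3 -c "
from h import *
env.get_image('wrist')
i,im=snap('wrist','w2');st()
c=np.clip(255*(im/255.)**0.45,0,255).astype(np.uint8);cv2.imwrite('pics/w2b.png',cv2.resize(c[150:420,180:450],None,fx=2.2,fy=2.2))"
```

```text
t 1.9333 tcp [0.4683 0.3618 0.1975] yaw_y 80.7899426680232 
 [[-0.007   0.1601  0.9871]
 [-0.0055  0.9871 -0.1601]
 [-1.     -0.0065 -0.0061]] q [ 26.2873  27.6575  70.3462  -0.1034  82.4965 -54.4876] F [-0.5409  0.1416  0.5315] M [ 0.0053 -0.005  -0.0102] w 0.085175545357429
```

View pics/w2b.png

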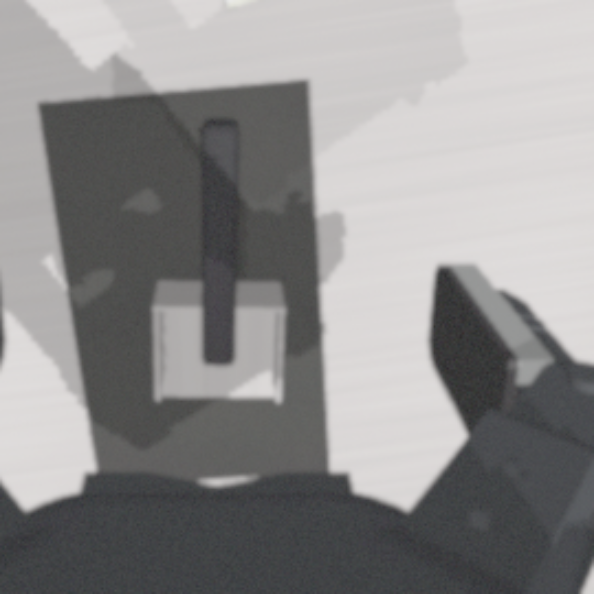

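Run:
```python
from h import *
np.set_printoptions(precision=4,suppress=True)
a,_=load("w1");b,_=load("w2")
u1=np.array([(381,115),(354,510)])/5+[230,195];u2=np.array([(220,121),(218,363)])/2.2+[180,150]
P=[tri([(a,x),(b,y)]) for x,y in zip(u1,u2)];print(P)
q=plane(b,u2,.084);d=q[1]-q[0];print(q,np.linalg.norm(d),np.degrees(np.arctan2(d[1],d[0])),"grip",q[0]+d*.48)
```

```text
[(array([0.461 , 0.3644, 0.0791]), np.float64(0.00019165606811493685)), (array([0.5553, 0.3486, 0.0875]), np.float64(6.045877821009932e-05))]
[[0.4598 0.3647 0.084 ]
 [0.5575 0.3483 0.084 ]] 0.09912716965574678 -9.573731475528083 grip [0.5067 0.3568 0.084 ]
```

{"method": "play_rows", "body": {"travel": [[2.0,-0.25,-1.0],[1.9,-0.25,-2.5],[0,0,-3.0],[0,0,-3.0],[0,0,-2.2],[0,0,-1.0],[0,0,0]], "rotation": [[0.003,-0.004,-0.002],[0.003,-0.004,0],[0,0,0],[0,0,0],[0,0,0],[0,0,0],[0,0,0]], "claw": [8.54,8.54,8.54,8.54,8.54,8.54,8.54]}}

```text
time_s: 2.52
position: [0.5073, 0.3606, 0.0785]
tool_rot: [[0.019, 0.157, 0.987], [0.009, 0.988, -0.157], [-1.0, 0.012, 0.017]]
ft_force: [0.3, -0.0, 0.2]
grip_width: 0.0849
```

```bash
python3 -c "
from h import *
st()"
```

```text
t 2.5167 tcp [0.5073 0.3606 0.0785] yaw_y 80.99179137017667 
 [[ 0.0188  0.1566  0.9875]
 [ 0.0095  0.9876 -0.1568]
 [-0.9998  0.0123  0.017 ]] q [ 24.5003  36.3999  75.5116   0.053   66.8853 -56.5058] F [ 0.328  -0.0185  0.1539] M [ 0.0143  0.0048 -0.0077] w 0.08487597507595587
```

{"method": "play_rows", "body": {"travel": [[0,-0.2,-1.0],[0,-0.15,-0.8],[0,0,-0.4],[0,0,0]], "rotation": [[-0.004,0.008,-0.003],[-0.004,0.006,-0.002],[0,0,0],[0,0,0]], "claw": [8.54,8.54,8.54,8.54]}}

```text
time_s: 2.85
position: [0.5086, 0.3583, 0.0601]
tool_rot: [[0.011, 0.161, 0.987], [0.004, 0.987, -0.161], [-1.0, 0.006, 0.01]]
ft_force: [0.4, -0.5, -0.2]
grip_width: 0.0854
```

```bash
python3 -c "
from h import *
st()"
```

```text
t 2.85 tcp [0.5086 0.3583 0.0601] yaw_y 80.73824853415378 
 [[ 0.0106  0.1609  0.9869]
 [ 0.0039  0.9869 -0.161 ]
 [-0.9999  0.0056  0.0098]] q [ 24.2948  37.8303  76.1627  -0.0473  65.363  -56.4224] F [ 0.4204 -0.5115 -0.235 ] M [-0.0548 -0.0345  0.0374] w 0.08537997403150097
```

Next: trim the last few millimetres and level the tool, then close.

{"method": "play_rows", "body": {"travel": [[-0.1,-0.12,-0.35],[0,0,0],[0,0,0],[0,0,0],[0,0,0],[0,0,0],[0,0,0],[0,0,0],[0,0,0],[0,0,0]], "rotation": [[-0.003,0.009,-0.001],[0,0,0],[0,0,0],[0,0,0],[0,0,0],[0,0,0],[0,0,0],[0,0,0],[0,0,0],[0,0,0]], "claw": [8.54,8.54,5.0,3.0,2.0,0.5,0.5,0.5,0.5,0.5], "squeeze": 90}}

```text
time_s: 3.68
position: [0.5088, 0.3575, 0.059]
tool_rot: [[0.005, 0.162, 0.987], [0.002, 0.987, -0.162], [-1.0, 0.003, 0.005]]
ft_force: [0.5, 0.2, -0.4]
grip_width: 0.0123
```

```bash
python3 -c "
from h import *
st()"
```

```text
t 3.6833 tcp [0.5088 0.3575 0.059 ] yaw_y 80.68094586700809 
 [[ 0.0054  0.1619  0.9868]
 [ 0.0025  0.9868 -0.1619]
 [-1.      0.0033  0.0049]] q [ 24.1985  37.9917  76.0295   0.0017  65.6395 -56.4827] F [ 0.5344  0.1716 -0.3556] M [0.0097 0.0016 0.0078] w 0.012299106561106533
```

{"method": "play_rows", "body": {"travel": [[0,0,0.5],[0,0,1.5],[0,0,2.5],[0,0,2.5],[0,0,2.5],[0,0,2.5],[0,0,1],[0,0,0]], "rotation": [[0,0,0],[0,0,0],[0,0,0],[0,0,0],[0,0,0],[0,0,0],[0,0,0],[0,0,0]], "claw": [0.5,0.5,0.5,0.5,0.5,0.5,0.5,0.5]}}

```text
time_s: 4.35
position: [0.5048, 0.3561, 0.1932]
tool_rot: [[-0.005, 0.162, 0.987], [-0.001, 0.987, -0.162], [-1.0, -0.002, -0.005]]
ft_force: [-0.5, 0.4, -2.0]
grip_width: 0.0124
```

```bash
python3 -c "
from h import *
snap('wrist','w3');st()"
```

```text
t 4.4 tcp [0.5047 0.3561 0.1922] yaw_y 80.66376409349978 
 [[-0.0061  0.1622  0.9867]
 [-0.0014  0.9868 -0.1622]
 [-1.     -0.0023 -0.0058]] q [ 24.2052  30.3855  66.3922   0.0722  83.5713 -56.4664] F [-0.7285  0.4668 -1.3292] M [0.0091 0.0756 0.0367] w 0.012542330048550997
```

View pics/w3.png

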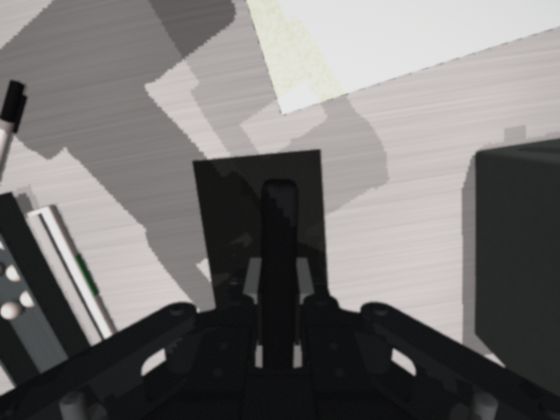

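The scoop is held level, handle at (280,190-370) between the pads, weighing about 1.5–2 N. Next I swing to the tray, turning clockwise.

{"method": "play_rows", "body": {"travel": [[0.8,-1.1,0],[0.8,-1.1,0],[0.8,-1.1,0],[0.8,-1.1,0],[0.8,-1.1,0],[0.8,-1.1,0],[0.8,-1.1,0],[0.8,-1.1,0],[0.8,-1.1,0],[0.8,-1.1,0],[0.8,-1.1,0],[0.8,-1.1,0]], "rotation": [[0,0,-0.11],[0,0,-0.12],[0,0,-0.12],[0,0,-0.12],[0,0,-0.12],[0,0,-0.12],[0,0,-0.12],[0,0,-0.12],[0,0,-0.12],[0,0,-0.12],[0,0,-0.12],[0,0,-0.12]], "claw": [0.5,0.5,0.5,0.5,0.5,0.5,0.5,0.5,0.5,0.5,0.5,0.5]}}

```text
time_s: 5.4
position: [0.5963, 0.2189, 0.1742]
tool_rot: [[-0.028, 0.997, -0.075], [0.018, -0.074, -0.997], [-0.999, -0.029, -0.016]]
ft_force: [0.4, 0.4, -1.7]
grip_width: 0.0122
```

```bash
python3 -c "
from h import *
st()"
```

```text
t 5.4 tcp [0.5963 0.2189 0.1742] yaw_y -4.2575528965719505 
 [[-0.0282  0.9968 -0.0747]
 [ 0.018  -0.0742 -0.9971]
 [-0.9994 -0.0295 -0.0158]] q [ 8.9734 33.3163 64.1002  1.278  84.0223 13.0953] F [ 0.3837  0.4113 -1.678 ] M [ 0.0539 -0.0492  0.021 ] w 0.01220366287984507
```

{"method": "play_rows", "body": {"travel": [[0.95,-1.15,0.4],[0.95,-1.2,0.4],[0.95,-1.2,0.4],[0.95,-1.2,0.4],[0.95,-1.2,0.3],[0.95,-1.2,0.3],[0.95,-1.2,0.3],[0.95,-1.2,0.3],[0.95,-1.2,0.3],[0.95,-1.2,0.3],[0.95,-1.2,0.2],[0.6,-1,0]], "rotation": [[-0.002,-0.003,-0.115],[-0.002,-0.003,-0.115],[-0.002,-0.003,-0.115],[-0.002,-0.003,-0.115],[-0.002,-0.003,-0.115],[-0.002,-0.003,-0.115],[-0.002,-0.003,-0.115],[-0.002,-0.003,-0.115],[-0.002,-0.003,-0.115],[-0.002,-0.003,-0.115],[-0.002,-0.003,-0.115],[-0.002,0,-0.09]], "claw": [0.5,0.5,0.5,0.5,0.5,0.5,0.5,0.5,0.5,0.5,0.5,0.5]}}

```text
time_s: 6.4
position: [0.7063, 0.069, 0.1896]
tool_rot: [[-0.002, 0.068, -0.998], [0.012, -0.998, -0.068], [-1.0, -0.012, 0.001]]
ft_force: [-1.0, 0.1, -1.7]
grip_width: 0.0125
```

```bash
python3 -c "
from h import *
snap('wrist','w4');st()
snap('side','s4')"
```

```text
t 6.45 tcp [0.7068 0.0671 0.1887] yaw_y -86.4790001344013 
 [[-0.0026  0.0614 -0.9981]
 [ 0.0109 -0.9981 -0.0614]
 [-0.9999 -0.0111  0.0019]] q [-4.3296 40.2746 48.2083  0.6125 91.713  82.1661] F [-0.1088 -2.0254 -2.5255] M [-0.0649 -0.0912 -0.0354] w 0.012604874458842777
```

View pics/w4.png

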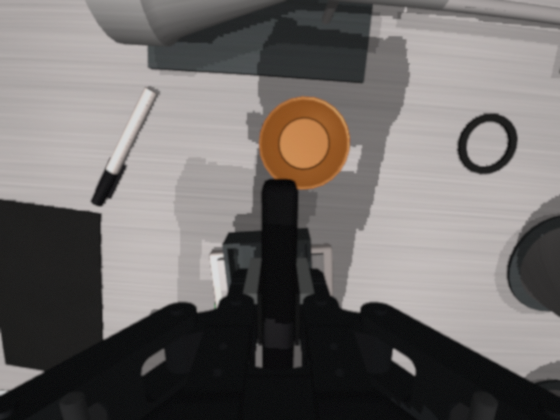

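View pics/s4.png

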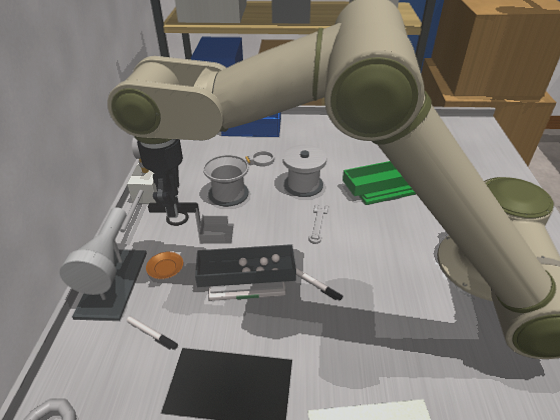

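Run:
```python
from h import *
def cr(n,x0,y0,x1,y1,s,o):
    im=cv2.imread(f"pics/{n}.png");c=cv2.resize(im[y0:y1,x0:x1],None,fx=s,fy=s,interpolation=cv2.INTER_CUBIC);cv2.imwrite(f"pics/{o}.png",np.clip(255*(c/255.)**.5,0,255).astype(np.uint8))
cr("w4",190,220,350,320,5,"c6");cr("w1",20,210,170,330,5,"c7");cr("s4",180,230,310,310,6,"c8")
```

```text
(no output)
```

View pics/c6.png

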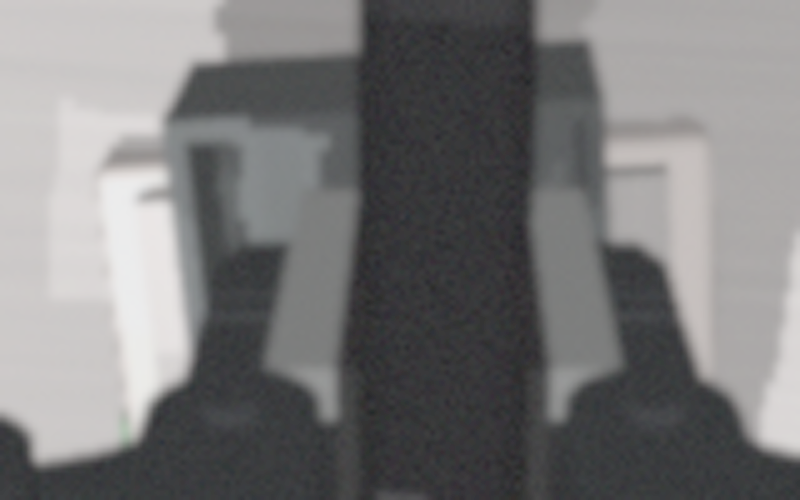

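View pics/c7.png

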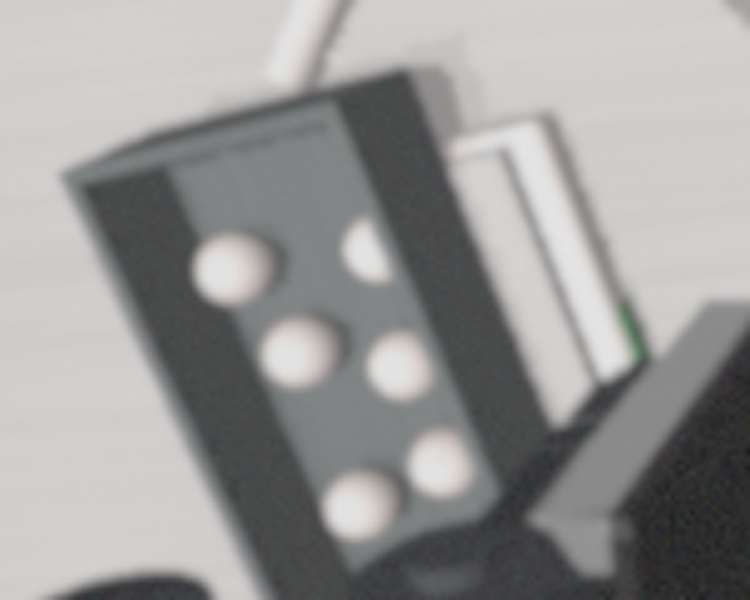

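View pics/c8.png

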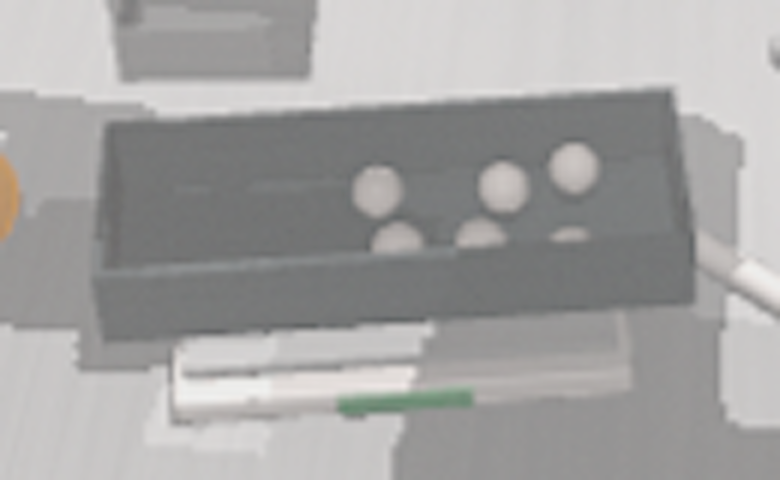

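Run:
```python
from h import *
np.set_printoptions(precision=4,suppress=True)
T=env.camera_info("top");S=env.camera_info("side")
w1,_=load("w1");w4,_=load("w4")
t=dict(fl=(206,162),fr=(233.4,158.4),nr=(243,231.4),nl=(215.6,235))
s={k:np.array(v)/6+[180,230] for k,v in dict(fr=(105,122),nr=(672,88),nl=(693,235),fl=(94,272)).items()}
w={'fl':(w4,np.array((168,118))/5+[190,220]),'fr':(w4,np.array((603,97))/5+[190,220]),'nr':(w1,np.array((65,178))/5+[20,210]),'nl':(w1,np.array((410,70))/5+[20,210])}
L=[]
for k in t:
    a=plane(T,[t[k]],.056)[0];b=plane(S,[s[k]],.056)[0];c=plane(w[k][0],[w[k][1]],.056)[0]
    print(k,a[:2],b[:2],c[:2],"tri all",tri([(T,t[k]),(S,s[k]),w[k]]),"tw",tri([(S,s[k]),w[k]]));L.append((a,b,c))
L=np.array(L)
for j in range(3):
    q=L[:,j];d=(q[2]-q[1]+q[3]-q[0])/2;print("c",q.mean(0),"len",np.linalg.norm(d),"wid",np.linalg.norm(q[0]-q[1]+q[3]-q[2])/2,"yaw",np.degrees(np.arctan2(d[1],d[0])))
q=L.mean(1);d=(q[2]-q[1]+q[3]-q[0])/2;print("mean",q.mean(0),np.degrees(np.arctan2(d[1],d[0])))
```

```text
fl [0.67   0.1135] [0.6676 0.1177] [0.6709 0.1179] tri all (array([0.6697, 0.1159, 0.0537]), np.float64(0.002412736322013134)) tw (array([0.6691, 0.1175, 0.0545]), np.float64(0.0014024120431156614))
fr [0.68   0.0313] [0.6781 0.042 ] [0.6805 0.0406] tri all (array([0.6799, 0.0359, 0.05  ]), np.float64(0.004405121152378517)) tw (array([0.6792, 0.04  , 0.0535]), np.float64(0.0005281275711242675))
nr [0.4603 0.0042] [0.4613 0.0142] [0.4647 0.0143] tri all (array([0.4631, 0.0057, 0.0473]), np.float64(0.004138571723935763)) tw (array([0.4614, 0.0246, 0.067 ]), np.float64(0.0006100883087618181))
nl [0.4507 0.0851] [0.4518 0.0905] [0.4468 0.1139] tri all (array([0.4517, 0.0899, 0.0405]), np.float64(0.012381029835033074)) tw (array([0.4464, 0.1259, 0.0862]), np.float64(0.007938522979526188))
c [0.5653 0.0586 0.056 ] len 0.2212180035937775 wid 0.08215147888435433 yaw -172.79526424465004
c [0.5647 0.0661 0.056 ] len 0.21806349472426428 wid 0.07664785442733656 yaw -172.75314650225616
c [0.5657 0.0717 0.056 ] len 0.22049767032265 wid 0.08950342390338425 yaw -176.05874925152924
mean [0.5652 0.0655 0.056 ] -173.87186528896126
```

Run:
```python
from h import *
i,im=snap('top','t5');st()
cv2.imwrite("pics/c9.png",cv2.resize(im[130:260,180:290],None,fx=5,fy=5,interpolation=cv2.INTER_CUBIC)[:600])
w1,_=load("w1")
np.set_printoptions(precision=4,suppress=True)
print(plane(w1,[np.array((338,100))/5+[20,210]],.056))
```

```text
t 6.55 tcp [0.7056 0.0696 0.1893] yaw_y -85.66124363127173 
 [[-0.0031  0.0756 -0.9971]
 [ 0.0121 -0.9971 -0.0757]
 [-0.9999 -0.0123  0.0021]] q [-4.1555 40.1544 48.3566  0.6765 91.7135 81.5239] F [ 0.2058 -0.1425 -1.8085] M [ 0.0114 -0.071  -0.0067] w 0.01230689366730006
[[0.4523 0.0933 0.056 ]]
```

View pics/c9.png

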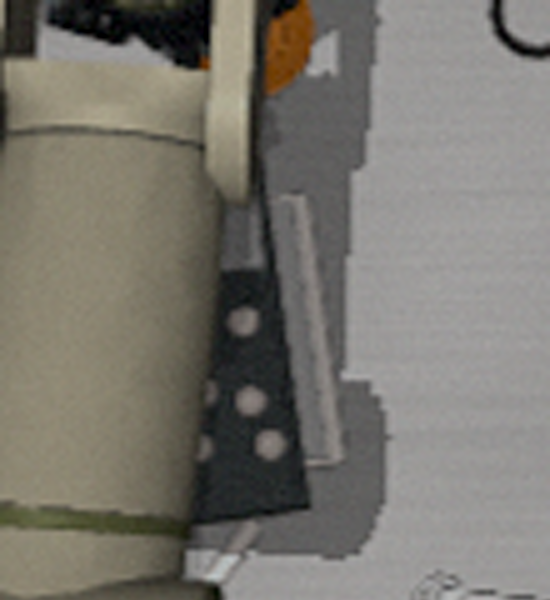

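{"method": "play_rows", "body": {"travel": [[0.05,0.7,0],[0.05,0.7,0],[0,0.1,0],[0,0,0]], "rotation": [[-0.006,-0.002,0.023],[-0.006,-0.002,0.023],[0,0,0.003],[0,0,0]], "claw": [0.5,0.5,0.5,0.5]}}

```text
time_s: 6.88
position: [0.7049, 0.0893, 0.1877]
tool_rot: [[-0.002, 0.141, -0.99], [-0.0, -0.99, -0.141], [-1.0, -0.0, 0.002]]
ft_force: [0.5, -0.2, -1.7]
grip_width: 0.0125
```

Run:
```python
from h import *
st()
i,im=snap('side','s6')
c=cv2.resize(im[180:310,140:310],None,fx=4.6,fy=4.6,interpolation=cv2.INTER_CUBIC);cv2.imwrite("pics/c10.png",np.clip(255*(c/255.)**.6,0,255).astype(np.uint8))
i,im=snap('wrist','w6')
c=cv2.resize(im[220:320,190:350],None,fx=5,fy=5,interpolation=cv2.INTER_CUBIC);cv2.imwrite("pics/c11.png",np.clip(255*(c/255.)**.5,0,255).astype(np.uint8))
```

```text
t 6.8833 tcp [0.7049 0.0893 0.1877] yaw_y -81.90312292431909 
 [[-0.0021  0.1408 -0.99  ]
 [-0.0002 -0.99   -0.1408]
 [-1.     -0.0001  0.0021]] q [-2.2904 40.3822 48.1523 -0.0152 91.5877 79.6124] F [ 0.5481 -0.1996 -1.6513] M [-0.0189 -0.1269  0.0302] w 0.01246801388078972
```

View pics/c10.png

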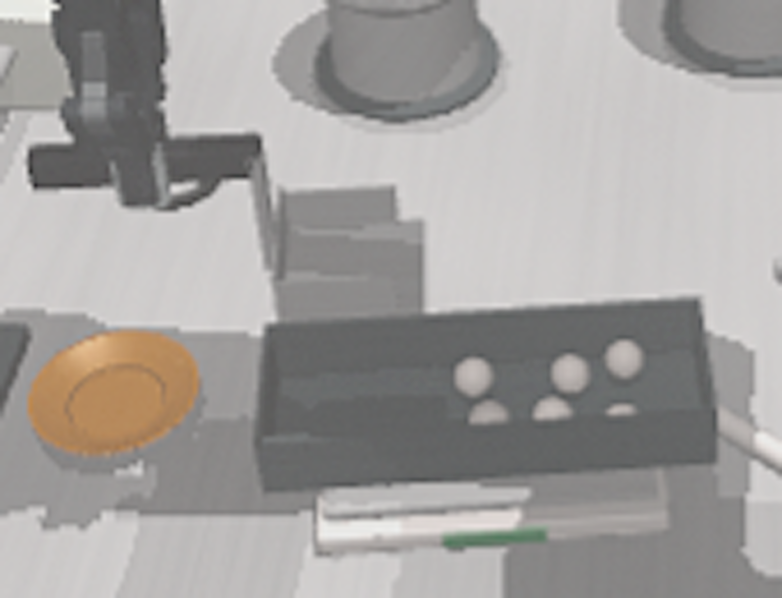

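View pics/c11.png

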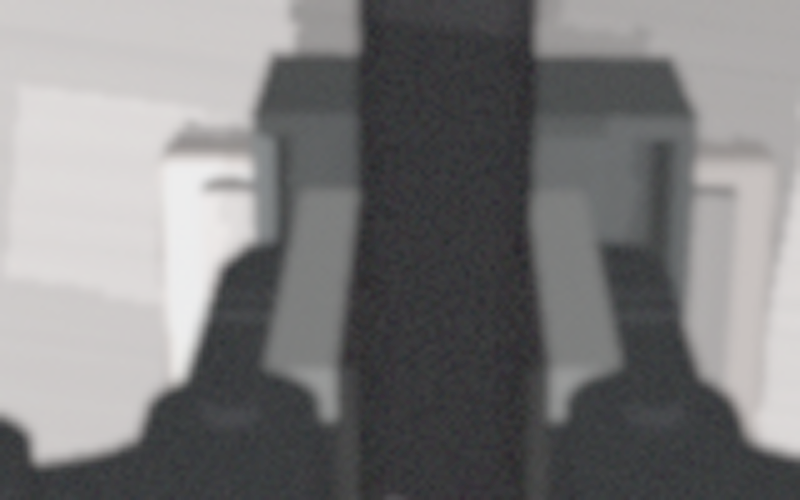

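Run:
```python
from h import *
np.set_printoptions(precision=4,suppress=True)
i,_=load("w6")
q=plane(i,np.array([(252,120),(692,117)])/5+[190,220],.056);print(q,np.linalg.norm(q[0]-q[1]),"mid",q.mean(0))
# base corners of wall z=.024-ish
# pan edges in side: near bottom edge etc
S,_=load("s6")
st()
m=q.mean(0)[:2];t=np.array([-.9925,-.1219]);print("center est",m+.110*t)
```

```text
[[0.6688 0.1189 0.056 ]
 [0.6804 0.0416 0.056 ]] 0.07817914382491217 mid [0.6746 0.0802 0.056 ]
t 6.9833 tcp [0.705  0.0889 0.1879] yaw_y -81.98328076097384 
 [[-0.0019  0.1395 -0.9902]
 [-0.0001 -0.9902 -0.1395]
 [-1.     -0.0001  0.0019]] q [-2.3293 40.375  48.1405 -0.0118 91.5913 79.6537] F [ 0.2023 -0.2956 -2.4839] M [ 0.0385 -0.1348 -0.0508] w 0.012302787768691993
center est [0.5654 0.0668]
```

{"method": "play_rows", "body": {"travel": [[0.05,-0.3,-0.8],[0.05,-0.2,-0.8],[0,0,-0.8],[0,0,-0.8],[0,0,-0.2],[0,0,0]], "rotation": [[0,0,-0.01],[0,0,-0.008],[0,0,0],[0,0,0],[0,0,0],[0,0,0]], "claw": [0.5,0.5,0.5,0.5,0.5,0.5]}}

```text
time_s: 7.48
position: [0.7055, 0.0827, 0.1494]
tool_rot: [[-0.003, 0.119, -0.993], [-0.0, -0.993, -0.119], [-1.0, -0.0, 0.003]]
ft_force: [0.5, -1.0, -1.4]
grip_width: 0.0123
```

Run:
```python
from h import *
st()
i,im=snap('side','s7')
c=cv2.resize(im[180:310,140:310],None,fx=4.6,fy=4.6,interpolation=cv2.INTER_CUBIC);cv2.imwrite("pics/c12.png",np.clip(255*(c/255.)**.6,0,255).astype(np.uint8))
```

```text
t 7.4833 tcp [0.7055 0.0827 0.1494] yaw_y -83.14552782398171 
 [[-0.0033  0.1193 -0.9928]
 [-0.0002 -0.9929 -0.1193]
 [-1.     -0.0002  0.0033]] q [-2.8257 41.7243 51.7492 -0.0223 86.714  80.3211] F [ 0.5311 -1.024  -1.4378] M [-0.0113 -0.0836 -0.0118] w 0.012309766885511142
```

View pics/c12.png

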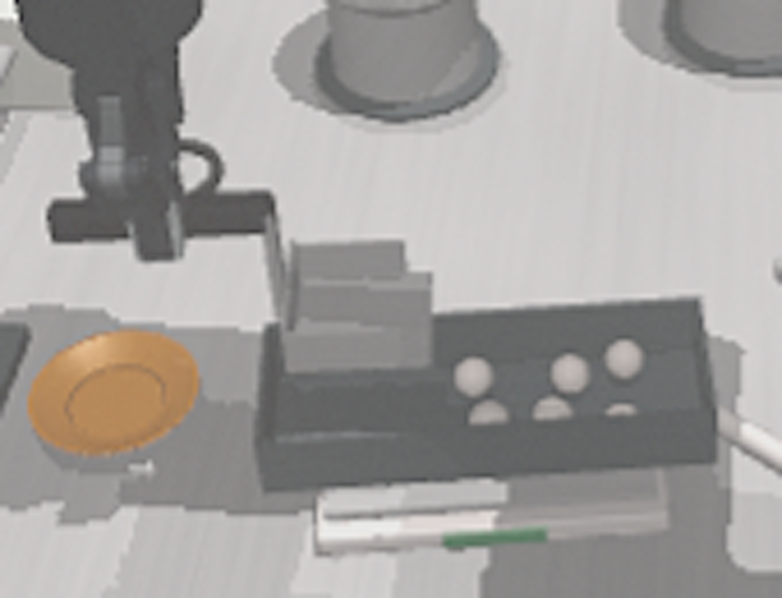

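Run:
```python
from h import *
np.set_printoptions(precision=4,suppress=True)
S,_=load("s7");R=np.array([[-0.9928],[-.1193]])[:,0];t=R;n=np.array([.1193,-.9928])
tcp=np.array([.7055,.0827]);o=tcp+.0835*t
P=[np.r_[o+a*t+b*n,.0934] for a,b in((-.033,-.031),(.033,-.031),(.033,.031))]
print(proj(S,P)); print("seen",(285/4.6+140,372/4.6+180),(432/4.6+140,366/4.6+180))
print("seen on plane",plane(S,[(202,260.9),(233.9,259.6)],.0934),P)
```

```text
[[201.8194 260.1193]
 [232.8963 258.3788]
 [233.1049 238.402 ]]
seen (201.95652173913044, 260.8695652173913) (233.91304347826087, 259.5652173913044)
seen on plane [[0.6509 0.1097 0.0934]
 [0.5835 0.1031 0.0934]] [array([0.6517, 0.1075, 0.0934]), array([0.5861, 0.0996, 0.0934]), array([0.5935, 0.038 , 0.0934])]
```

{"method": "play_rows", "body": {"travel": [[0.05,0,-1.2],[0.05,0,-1.4],[0,0,-1.4],[0,0,-1.0],[0,0,-0.6],[0,0,0],[0,0,0]], "rotation": [[0,0,0],[0,0,0],[0,0,0],[0,0,0],[0,0,0],[0,0,0],[0,0,0]], "claw": [0.5,0.5,0.5,0.5,0.5,0.5,0.5]}}

```text
time_s: 8.12
position: [0.7079, 0.0825, 0.094]
tool_rot: [[0.002, 0.119, -0.993], [-0.001, -0.993, -0.119], [-1.0, 0.001, -0.002]]
ft_force: [-0.1, 0.6, -1.8]
grip_width: 0.0126
```

Run:
```python
from h import *
st()
i,im=snap('side','s8')
c=cv2.resize(im[180:310,140:310],None,fx=4.6,fy=4.6,interpolation=cv2.INTER_CUBIC);cv2.imwrite("pics/c13.png",np.clip(255*(c/255.)**.6,0,255).astype(np.uint8))
```

```text
t 8.1167 tcp [0.7079 0.0825 0.094 ] yaw_y -83.14830071518952 
 [[ 0.0024  0.1193 -0.9929]
 [-0.0005 -0.9929 -0.1193]
 [-1.      0.0008 -0.0023]] q [-2.8331 44.2973 55.8204 -0.0223 79.7426 80.3191] F [-0.1173  0.5675 -1.7809] M [-0.0055 -0.1347  0.0007] w 0.012573705416239294
```

View pics/c13.png

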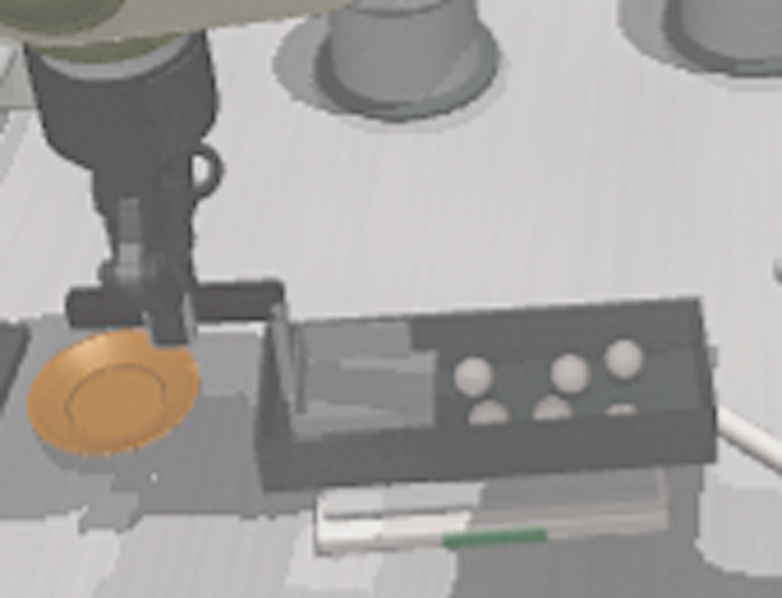

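{"method": "play_rows", "body": {"travel": [[0,0,-0.5],[0,0,-0.4],[0,0,-0.3],[0,0,0]], "rotation": [[0,0,0],[0,0,0],[0,0,0],[0,0,0]], "claw": [0.5,0.5,0.5,0.5]}}

```text
time_s: 8.5
position: [0.7088, 0.0825, 0.0832]
tool_rot: [[0.006, 0.119, -0.993], [-0.001, -0.993, -0.119], [-1.0, 0.001, -0.006]]
ft_force: [0.4, 0.1, -1.6]
grip_width: 0.0125
```

```bash
python3 -c "
from h import *
st()"
```

```text
t 8.5 tcp [0.7088 0.0825 0.0832] yaw_y -83.14518650091976 
 [[ 0.0063  0.1194 -0.9928]
 [-0.0007 -0.9929 -0.1194]
 [-1.      0.0014 -0.0062]] q [-2.8304 44.8333 56.5605 -0.0211 78.2433 80.3188] F [ 0.3773  0.0866 -1.6197] M [ 0.0538 -0.0965 -0.0041] w 0.012481475223912122
```

{"method": "play_rows", "body": {"travel": [[0,0,-0.1],[0,0,-0.1],[0,0,0]], "rotation": [[0,0,0],[0,0,0],[0,0,0]], "claw": [0.5,0.5,0.5]}}

```text
time_s: 8.75
position: [0.709, 0.0825, 0.0814]
tool_rot: [[0.007, 0.119, -0.993], [-0.001, -0.993, -0.119], [-1.0, 0.002, -0.007]]
ft_force: [-1.0, 0.3, -1.0]
grip_width: 0.0122
```

```bash
python3 -c "
from h import *
st()"
```

```text
t 8.75 tcp [0.709  0.0825 0.0814] yaw_y -83.14128267866205 
 [[ 0.0068  0.1194 -0.9928]
 [-0.0007 -0.9928 -0.1194]
 [-1.      0.0015 -0.0067]] q [-2.8276 44.9333 56.6732 -0.0212 78.     80.3178] F [-0.9755  0.3044 -0.9724] M [-0.0107  0.0632  0.0362] w 0.012174618420930424
```

{"method": "play_rows", "body": {"travel": [[-0.5,-0.06,0],[-0.6,-0.07,0],[-0.6,-0.07,0],[-0.6,-0.07,0]], "rotation": [[0,0,0],[0,0,0],[0,0,0],[0,0,0]], "claw": [0.5,0.5,0.5,0.5]}}

```text
time_s: 9.08
position: [0.685, 0.0796, 0.0818]
tool_rot: [[0.009, 0.12, -0.993], [-0.001, -0.993, -0.12], [-1.0, 0.002, -0.009]]
ft_force: [0.4, 0.1, -1.1]
grip_width: 0.0118
```

```bash
python3 -c "
from h import *
st()"
```

```text
t 9.0833 tcp [0.685  0.0796 0.0818] yaw_y -83.13634704220821 
 [[ 0.009   0.1195 -0.9928]
 [-0.0007 -0.9928 -0.1195]
 [-1.      0.0018 -0.0089]] q [-3.1745 42.5045 61.8486 -0.0145 75.1279 79.965 ] F [ 0.4307  0.1045 -1.0859] M [ 0.0083 -0.1241  0.0108] w 0.011845729379803395
```

{"method": "play_rows", "body": {"travel": [[-0.6,-0.07,-0.02],[-0.6,-0.07,-0.02],[-0.6,-0.07,-0.02],[-0.6,-0.07,0],[-0.6,-0.07,0],[-0.6,-0.07,0],[-0.6,-0.07,0],[-0.6,-0.07,0]], "rotation": [[0,0.001,0],[0,0.001,0],[0,0.001,0],[0,0.001,0],[0,0.001,0],[0,0.001,0],[0,0.001,0],[0,0,0]], "claw": [0.5,0.5,0.5,0.5,0.5,0.5,0.5,0.5]}}

```text
time_s: 9.75
position: [0.6306, 0.0734, 0.0814]
tool_rot: [[0.0, 0.119, -0.993], [-0.001, -0.993, -0.119], [-1.0, 0.001, -0.0]]
ft_force: [0.5, -1.1, -1.9]
grip_width: 0.0122
```

Run:
```python
from h import *
st()
i,im=snap('side','s9')
c=cv2.resize(im[180:310,140:310],None,fx=4.6,fy=4.6,interpolation=cv2.INTER_CUBIC);cv2.imwrite("pics/c14.png",np.clip(255*(c/255.)**.6,0,255).astype(np.uint8))
```

```text
t 9.75 tcp [0.6306 0.0734 0.0814] yaw_y -83.14232453998744 
 [[ 0.0005  0.1194 -0.9928]
 [-0.0008 -0.9928 -0.1194]
 [-1.      0.0008 -0.0004]] q [-4.0124 37.7379 72.0943 -0.0449 70.1361 79.1451] F [ 0.4894 -1.0755 -1.8931] M [ 0.0092 -0.1121 -0.0232] w 0.012236406711243838
```

View pics/c14.png

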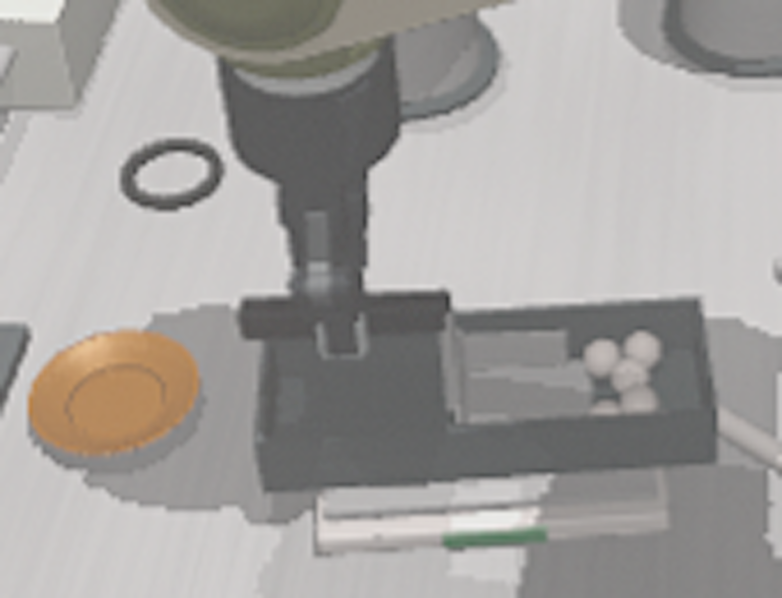

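{"method": "play_rows", "body": {"travel": [[-0.5,-0.06,-0.02],[-0.5,-0.06,0],[-0.5,-0.06,0],[-0.5,-0.06,0],[-0.4,-0.05,0],[-0.4,-0.05,0],[-0.3,-0.04,0],[-0.3,-0.04,0]], "rotation": [[0,-0.003,0],[0,-0.002,0],[0,-0.001,0],[0,0,0],[0,0,0],[0,0,0],[0,0,0],[0,0,0]], "claw": [0.5,0.5,0.5,0.5,0.5,0.5,0.5,0.5]}}

```text
time_s: 10.47
position: [0.5994, 0.0693, 0.0852]
tool_rot: [[0.028, 0.119, -0.993], [0.001, -0.993, -0.119], [-1.0, 0.003, -0.028]]
ft_force: [8.5, 2.8, -1.1]
grip_width: 0.0121
```

Run:
```python
from h import *
st()
i,im=snap('side','s10')
c=cv2.resize(im[180:310,140:310],None,fx=4.6,fy=4.6,interpolation=cv2.INTER_CUBIC);cv2.imwrite("pics/c15.png",np.clip(255*(c/255.)**.6,0,255).astype(np.uint8))
```

```text
t 10.4667 tcp [0.5994 0.0693 0.0852] yaw_y -83.16753433465648 
 [[ 0.0279  0.119  -0.9925]
 [ 0.0005 -0.9929 -0.119 ]
 [-0.9996  0.0028 -0.0278]] q [-4.7067 34.185  78.7933  0.1757 65.4304 78.3878] F [ 8.4561  2.7721 -1.1116] M [ 0.5017 -1.8106  0.1213] w 0.012102744451366228
```

View pics/c15.png

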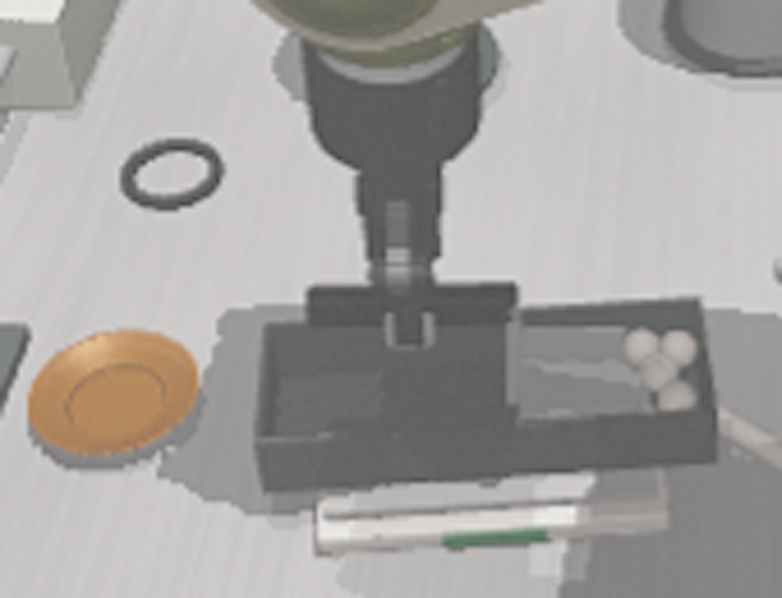

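Run:
```python
from h import *
i,im=snap('top','t11');st()
a=cv2.resize(im[150:250,190:270],None,fx=5,fy=5,interpolation=cv2.INTER_CUBIC)
s=cv2.imread("pics/s10.png");b=cv2.resize(s[235:285,240:310],None,fx=5.7,fy=5.7,interpolation=cv2.INTER_CUBIC)
c=np.zeros((500,800,3),np.uint8);c[:,:400]=a;c[:285,400:799]=b[:285,:399];cv2.imwrite("pics/c16.png",np.clip(255*(c/255.)**.6,0,255).astype(np.uint8))
```

```text
t 10.5667 tcp [0.5993 0.0692 0.0853] yaw_y -83.15657621333614 
 [[ 0.0279  0.1192 -0.9925]
 [ 0.0002 -0.9929 -0.1192]
 [-0.9996  0.0031 -0.0277]] q [-4.7065 34.1741 78.8001  0.1572 65.4355 78.3842] F [ 8.506   2.3155 -0.0266] M [ 0.4491 -1.8177  0.0914] w 0.012220091031256331
```

View pics/c16.png

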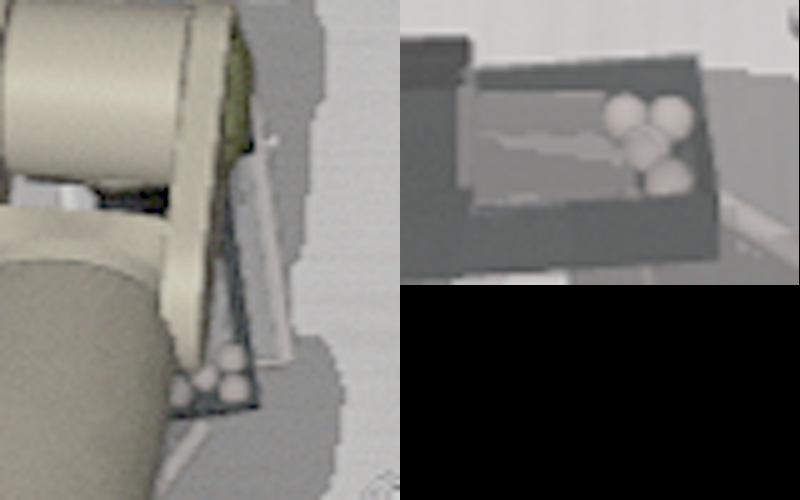

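{"method": "play_rows", "body": {"travel": [[0.5,0.06,0],[0.5,0.06,-0.1],[0.05,-0.3,-0.2],[0,-0.1,-0.1],[0,0,0]], "rotation": [[0,0.004,0],[0,0.008,0],[0,0.006,0],[0,0.004,0],[0,0,0]], "claw": [0.5,0.5,0.5,0.5,0.5]}}

```text
time_s: 10.98
position: [0.6103, 0.0661, 0.0808]
tool_rot: [[0.003, 0.119, -0.993], [0.0, -0.993, -0.119], [-1.0, 0.0, -0.003]]
ft_force: [1.9, 1.6, 0.9]
grip_width: 0.0125
```

```bash
python3 -c "
from h import *
st()"
```

```text
t 10.9833 tcp [0.6103 0.0661 0.0808] yaw_y -83.14868261007634 
 [[ 0.0029  0.1193 -0.9929]
 [ 0.0002 -0.9929 -0.1193]
 [-1.      0.0001 -0.0029]] q [-4.8674 35.9107 76.0764  0.0281 67.8471 78.2708] F [1.9209 1.638  0.925 ] M [ 0.1256 -0.2209  0.0104] w 0.012507472845942781
```

{"method": "play_rows", "body": {"travel": [[-0.4,-0.05,0],[-0.4,-0.05,0],[-0.4,-0.04,0],[-0.3,-0.04,0]], "rotation": [[0,0,0],[0,0,0],[0,0.002,0],[0,0.002,0]], "claw": [0.5,0.5,0.5,0.5]}}

```text
time_s: 11.32
position: [0.5952, 0.0634, 0.0812]
tool_rot: [[0.002, 0.12, -0.993], [-0.001, -0.993, -0.12], [-1.0, 0.001, -0.002]]
ft_force: [1.8, -1.6, -2.7]
grip_width: 0.0124
```

```bash
cat >> h.py <<'E'
def pair(nm):
    i,im=snap('top','t'+nm);s=snap('side','s'+nm)[1]
    a=cv2.resize(im[170:240,200:260],None,fx=6,fy=6,interpolation=cv2.INTER_CUBIC)
    b=cv2.resize(s[235:285,240:310],None,fx=6,fy=6,interpolation=cv2.INTER_CUBIC)
    c=np.zeros((420,780,3),np.uint8);c[:,:360]=a;c[:300,360:]=b;cv2.imwrite(f"pics/p{nm}.png",np.clip(255*(c/255.)**.6,0,255).astype(np.uint8))
E
python3 -c "
from h import *
st();pair('12')"
```

```text
t 11.3167 tcp [0.5952 0.0634 0.0812] yaw_y -83.13238499965716 
 [[ 0.0017  0.1196 -0.9928]
 [-0.0009 -0.9928 -0.1196]
 [-1.      0.0011 -0.0015]] q [-5.2177 34.6136 78.6941 -0.0485 66.5924 77.9338] F [ 1.7714 -1.5672 -2.6927] M [-0.2065 -0.2973  0.1944] w 0.012426424156012961
```

View pics/p12.png

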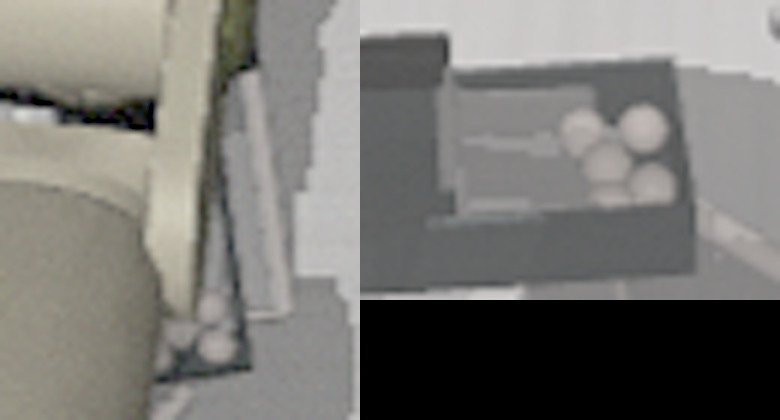

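{"method": "play_rows", "body": {"travel": [[-0.3,-0.03,0],[-0.3,-0.03,0],[-0.3,-0.03,0],[-0.3,-0.03,0]], "rotation": [[0,0,0],[0,0,0],[0,0.001,0],[0,0.001,0]], "claw": [0.5,0.5,0.5,0.5]}}

```text
time_s: 11.75
position: [0.5824, 0.0628, 0.0811]
tool_rot: [[-0.0, 0.118, -0.993], [0.001, -0.993, -0.118], [-1.0, -0.001, 0.0]]
ft_force: [10.6, 1.8, 3.3]
grip_width: 0.0126
```

```bash
python3 -c "
from h import *
st();pair('13')"
```

```text
t 11.75 tcp [0.5824 0.0628 0.0811] yaw_y -83.19493821974424 
 [[-0.0001  0.1185 -0.993 ]
 [ 0.0006 -0.993  -0.1185]
 [-1.     -0.0006  0.    ]] q [-5.4352 33.5882 80.8616  0.035  65.5586 77.7453] F [10.575   1.8449  3.3335] M [ 0.128  -1.9501 -0.208 ] w 0.01263034047627679
```

View pics/p13.png

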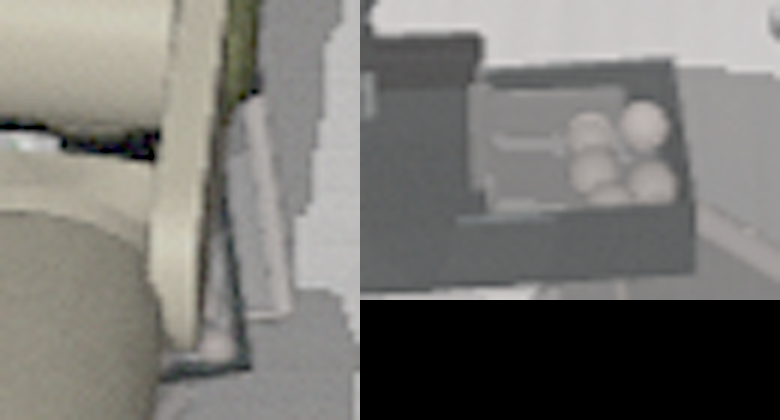

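{"method": "play_rows", "body": {"travel": [[0.4,0.05,0],[0.1,0.35,0],[0,0.25,0],[-0.3,-0.04,0],[-0.3,-0.04,0],[-0.3,-0.04,0]], "rotation": [[0,0,0],[0,0,0.001],[0,0,0.001],[0,0,0],[0,0,0],[0,0,0]], "claw": [0.5,0.5,0.5,0.5,0.5,0.5]}}

```text
time_s: 12.35
position: [0.5771, 0.069, 0.0805]
tool_rot: [[-0.003, 0.121, -0.993], [0.001, -0.993, -0.121], [-1.0, -0.001, 0.002]]
ft_force: [0.5, 0.6, -0.4]
grip_width: 0.0122
```

```bash
python3 -c "
from h import *
st();pair('14')"
```

```text
t 12.35 tcp [0.5771 0.069  0.0805] yaw_y -83.04674028837749 
 [[-0.0026  0.1211 -0.9926]
 [ 0.0008 -0.9926 -0.1211]
 [-1.     -0.0011  0.0025]] q [-4.8585 33.3046 81.5632  0.0375 65.2835 78.1724] F [ 0.5105  0.6412 -0.3766] M [ 0.0831 -0.3347  0.0973] w 0.012244746787467797
```

View pics/p14.png

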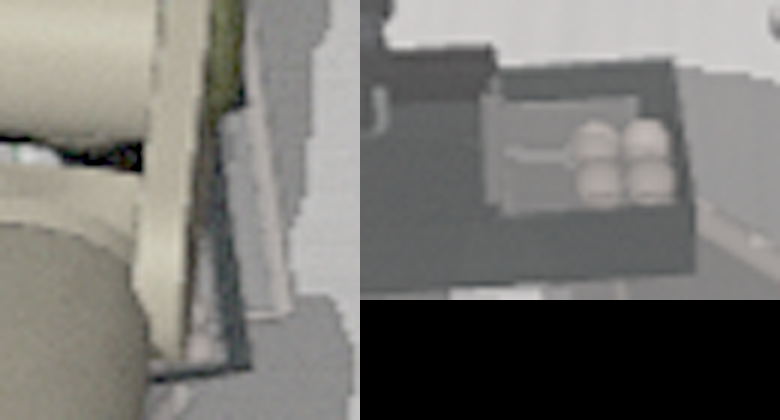

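{"method": "play_rows", "body": {"travel": [[0.35,0.05,-0.15],[0.4,0.05,-0.15],[0.4,0.05,-0.1],[0.4,0.05,0],[0.4,0.05,0.1],[0,0,0]], "rotation": [[-0.008,0.07,0],[-0.01,0.08,0],[-0.01,0.08,0],[-0.01,0.08,0],[-0.01,0.08,0],[0,0,0]], "claw": [0.5,0.5,0.5,0.5,0.5,0.5]}}

```text
time_s: 12.95
position: [0.5958, 0.0711, 0.0783]
tool_rot: [[-0.398, 0.119, -0.91], [-0.048, -0.993, -0.109], [-0.916, 0.0, 0.401]]
ft_force: [-0.6, -0.6, -3.2]
grip_width: 0.0123
```

```bash
python3 -c "
from h import *
st();pair('15')"
```

```text
t 12.95 tcp [0.5958 0.0711 0.0783] yaw_y -83.18216681052544 
 [[-0.3978  0.1187 -0.9098]
 [-0.0477 -0.9929 -0.1087]
 [-0.9162  0.0001  0.4006]] q [-2.8098 45.4316 60.0354 -3.8851 97.8336 80.6381] F [-0.5822 -0.6482 -3.2038] M [ 0.0193 -0.6207 -0.0145] w 0.012269592892855525
```

View pics/p15.png

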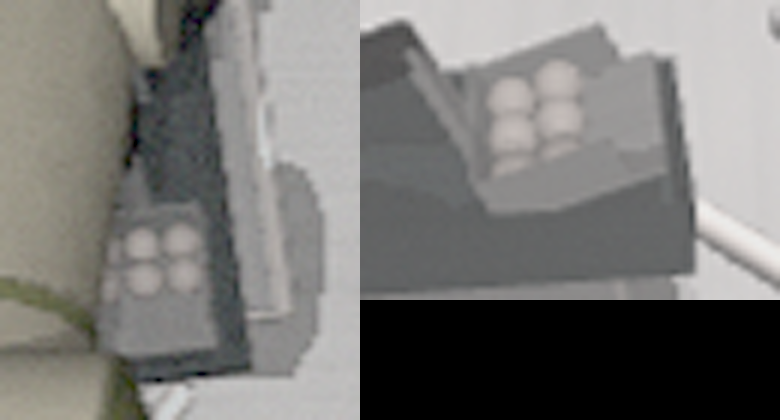

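All six balls sit in the pan, tilted back 23.6°. In the right crop they fill two rows of three at (490-580, 75-165). Next I'll fix the canister position.

Run:
```python
from h import *
np.set_printoptions(precision=4,suppress=True)
T=env.camera_info("top");S=env.camera_info("side")
t=(328-.4,164.1-.4);s=(226.75-.4,168.4-.4)
print(plane(T,[t],.094),plane(S,[s],.094),tri([(T,t),(S,s)]))
# rim extents in side and top
for cam,uvs in ((T,[(290+68/4,164),(290+236/4,164),(328,130+55/4),(328,130+218/4)]),(S,[(190+54/4,170),(190+240/4,166),(228,140+62/4),(226,140+165/4)])):
    print(plane(cam,uvs,.094))
# blanked boss top
print("blank",plane(T,[(290+238/4,130+430/4)],.112))
# tray check with top (bias): known center .5655,.0665 vs top .5653,.0586
```

```text
[[ 0.6525 -0.2455  0.094 ]] [[ 0.6471 -0.2377  0.094 ]] (array([ 0.6512, -0.2464,  0.0884]), np.float64(0.002467166693592409))
[[ 0.6523 -0.1853  0.094 ]
 [ 0.651  -0.308   0.094 ]
 [ 0.712  -0.2483  0.094 ]
 [ 0.5912 -0.245   0.094 ]]
[[ 0.7078 -0.2257  0.094 ]
 [ 0.5834 -0.2499  0.094 ]
 [ 0.651  -0.3     0.094 ]
 [ 0.6395 -0.1767  0.094 ]]
blank [[ 0.4358 -0.2992  0.112 ]]
```

{"method": "play_rows", "body": {"travel": [[0,0,0.4],[0,0,0.8],[0,0,1.2],[0,0,1.5],[0,0,1.5],[0,0,1.5],[0,0,1.5],[0,0,1.5],[0,0,1.2],[0,0,0.6],[0,0,0]], "rotation": [[0,0,0],[0,0,0],[0,0,0],[0,0,0],[0,0,0],[0,0,0],[0,0,0],[0,0,0],[0,0,0],[0,0,0],[0,0,0]], "claw": [0.5,0.5,0.5,0.5,0.5,0.5,0.5,0.5,0.5,0.5,0.5]}}

```text
time_s: 13.97
position: [0.589, 0.0708, 0.2163]
tool_rot: [[-0.376, 0.118, -0.919], [-0.046, -0.993, -0.109], [-0.926, 0.001, 0.379]]
ft_force: [0.3, 0.5, -2.2]
grip_width: 0.0122
```

```bash
python3 -c "
from h import *
st();i,im=snap('side','s16')"
```

```text
t 13.9667 tcp [0.589  0.0708 0.2163] yaw_y -83.2026153801176 
 [[-0.3759  0.1184 -0.9191]
 [-0.0461 -0.993  -0.109 ]
 [-0.9255  0.0014  0.3787]] q [ -2.919   37.7828  51.7209  -4.0435 112.4016  79.4815] F [ 0.2859  0.4648 -2.1952] M [ 0.0782 -0.5481 -0.0445] w 0.012156053065979147
```

View pics/s16.png

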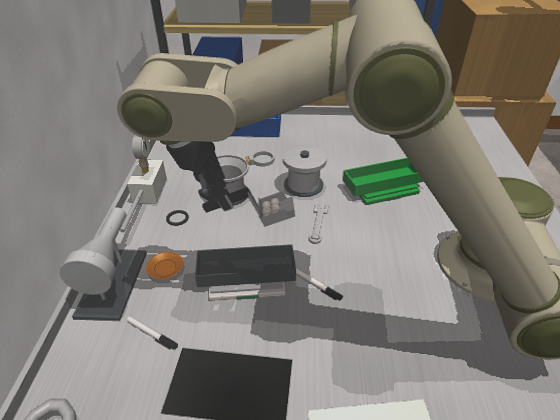

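{"method": "play_rows", "body": {"travel": [[0.2,-0.5,0],[0.4,-0.9,0],[0.4,-1.1,0],[0.45,-1.1,0],[0.45,-1.1,0],[0.45,-1.1,0],[0.45,-1.1,0],[0.45,-1.1,0],[0.45,-1.1,0],[0.45,-1.1,0],[0.45,-1.1,0],[0.4,-1.0,0]], "rotation": [[0,0,0.05],[0,0,0.08],[0,0,0.1],[0,0,0.105],[0,0,0.105],[0,0,0.105],[0,0,0.105],[0,0,0.105],[0,0,0.105],[0,0,0.105],[0,0,0.105],[0,0,0.1]], "claw": [0.5,0.5,0.5,0.5,0.5,0.5,0.5,0.5,0.5,0.5,0.5,0.5]}}

```text
time_s: 15.02
position: [0.6359, -0.0551, 0.2069]
tool_rot: [[-0.102, 0.975, -0.198], [-0.374, -0.223, -0.9], [-0.922, -0.018, 0.388]]
ft_force: [0.6, -0.5, -1.9]
grip_width: 0.0122
```

```bash
python3 -c "
from h import *
st()"
```

```text
t 15.0167 tcp [ 0.6359 -0.0551  0.2069] yaw_y -12.861909300945532 
 [[-0.1023  0.9748 -0.1985]
 [-0.3744 -0.2226 -0.9001]
 [-0.9216 -0.0177  0.3877]] q [ -6.6272  35.1757  58.4447 -22.5655  90.0035   6.7514] F [ 0.6221 -0.5456 -1.876 ] M [ 0.5277 -0.173  -0.0008] w 0.012204928160976194
```

{"method": "play_rows", "body": {"travel": [[0.4,-0.7,-0.2],[0.3,-0.6,-0.2],[0.3,-0.6,-0.2],[0.1,-0.3,0],[0,0,0]], "rotation": [[0,0,0.07],[0,0,0.05],[0,0,0.04],[0,0,0.01],[0,0,0]], "claw": [0.5,0.5,0.5,0.5,0.5]}}

```text
time_s: 15.43
position: [0.6436, -0.0785, 0.1961]
tool_rot: [[-0.043, 0.999, -0.028], [-0.383, -0.043, -0.923], [-0.923, -0.029, 0.385]]
ft_force: [0.6, -0.4, -2.5]
grip_width: 0.0125
```

```bash
cat >> h.py <<'E'
def lip():
    o=env.observe();R=o["tool_rot"];p=o["position"]
    L=p+.1165*R[:,2]+.056*R[:,0];H=p+.0505*R[:,2]+.056*R[:,0]
    print("lip",L,"heel",H,"lip-C",L[:2]-[.649,-.239],"pitch",np.degrees(np.arcsin(R[2,2])),"roll",np.degrees(np.arcsin(R[2,1])))
E
python3 -c "
from h import *
st();lip();snap('side','s17');snap('top','t17')"
```

```text
t 15.4333 tcp [ 0.6436 -0.0785  0.1961] yaw_y -2.4399770260243887 
 [[-0.0432  0.9987 -0.0281]
 [-0.3833 -0.0426 -0.9226]
 [-0.9226 -0.0291  0.3846]] q [ -8.5659  34.7126  61.0812 -22.8128  83.8341  -4.0516] F [ 0.5747 -0.3688 -2.5307] M [ 0.5016 -0.0364 -0.0227] w 0.012474043121321225
lip [ 0.638  -0.2075  0.1893] heel [ 0.6398 -0.1466  0.1639] lip-C [-0.011   0.0315] pitch 22.62167159552078 roll -1.668395916833593
```

View pics/s17.png

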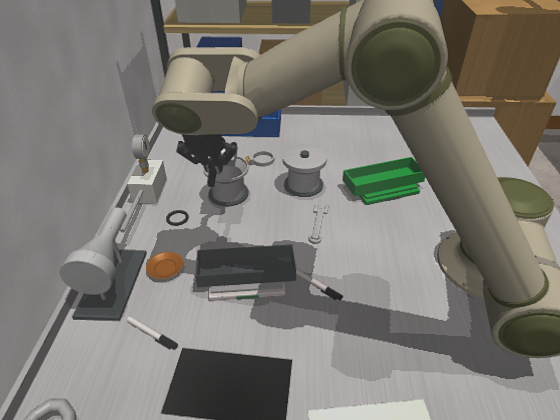

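View pics/t17.png

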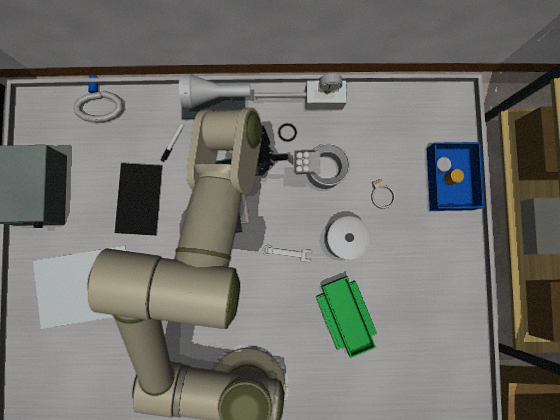

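{"method": "play_rows", "body": {"travel": [[0.4,0,-0.8],[0.4,0,-1.0],[0.3,0,-0.8],[0,0,-0.3],[0,0,0]], "rotation": [[0,-0.01,0.015],[0,-0.01,0.015],[0,-0.008,0.01],[0,0,0],[0,0,0]], "claw": [0.5,0.5,0.5,0.5,0.5]}}

```text
time_s: 15.95
position: [0.6549, -0.0759, 0.1665]
tool_rot: [[-0.001, 1.0, -0.005], [-0.383, -0.005, -0.924], [-0.924, 0.001, 0.383]]
ft_force: [-0.1, -0.1, -1.7]
grip_width: 0.0123
```

```bash
python3 -c "
from h import *
st();lip()"
```

```text
t 15.95 tcp [ 0.6549 -0.0759  0.1665] yaw_y -0.26871739898065355 
 [[-0.0012  1.     -0.0046]
 [-0.3831 -0.0047 -0.9237]
 [-0.9237  0.0006  0.3831]] q [ -8.334   36.0648  63.5054 -22.8074  78.047   -3.7438] F [-0.1149 -0.104  -1.6957] M [ 0.5334  0.0103 -0.0038] w 0.01234594770642754
lip [ 0.6543 -0.2049  0.1594] heel [ 0.6546 -0.144   0.1341] lip-C [0.0053 0.0341] pitch 22.52557872169823 roll 0.03403073662620585
```

{"method": "play_rows", "body": {"travel": [[-0.1,-0.1,0],[-0.1,-0.2,0],[-0.1,-0.2,0.1],[0,-0.3,0.1],[0,0,0]], "rotation": [[0.07,0,0],[0.08,0,0],[0.08,0,0],[0.06,0,0],[0,0,0]], "claw": [0.5,0.5,0.5,0.5,0.5]}}

```text
time_s: 16.37
position: [0.6517, -0.081, 0.1702]
tool_rot: [[-0.001, 1.0, -0.002], [-0.09, -0.002, -0.996], [-0.996, -0.001, 0.09]]
ft_force: [0.1, -1.6, -2.1]
grip_width: 0.0119
```

```bash
python3 -c "
from h import *
st();lip()"
```

```text
t 16.3667 tcp [ 0.6517 -0.081   0.1702] yaw_y -0.12073188858371492 
 [[-0.0012  1.     -0.002 ]
 [-0.0904 -0.0021 -0.9959]
 [-0.9959 -0.001   0.0904]] q [-15.4003  34.9538  61.8145  -5.0687  81.9473 -14.6279] F [ 0.0676 -1.6364 -2.0677] M [ 0.1611 -0.0267 -0.0021] w 0.011920185217119619
lip [ 0.6514 -0.2021  0.125 ] heel [ 0.6515 -0.1364  0.119 ] lip-C [0.0024 0.0369] pitch 5.187442938295171 roll -0.05699028351209915
```

{"method": "play_rows", "body": {"travel": [[0,-0.5,0.3],[0,-0.6,0.5],[0,-0.7,1.0],[0,-0.75,1.0],[0,-0.85,0.9],[0,-0.95,0.8],[0,-1.05,0.7],[0,-1.1,0.6],[0,-1.15,0.5],[0,-1.1,0.4],[0,0,0],[0,0,0]], "rotation": [[0.07,0,0],[0.08,0,0],[0.1,0,0],[0.1,0,0],[0.1,0,0],[0.1,0,0],[0.1,0,0],[0.1,0,0],[0.1,0,0],[0.1,0,0],[0,0,0],[0,0,0]], "claw": [0.5,0.5,0.5,0.5,0.5,0.5,0.5,0.5,0.5,0.5,0.5,0.5]}}

```text
time_s: 17.37
position: [0.65, -0.167, 0.2431]
tool_rot: [[-0.01, 1.0, -0.001], [0.766, 0.007, -0.643], [-0.643, -0.007, -0.766]]
ft_force: [-0.1, 0.3, -1.1]
grip_width: 0.0125
```

```bash
python3 -c "
from h import *
st();lip();a=snap('side','s18')[1];b=snap('top','t18')[1]
c=np.hstack([cv2.resize(a[120:220,160:260],(400,400)),cv2.resize(b[120:220,270:370],(400,400))]);cv2.imwrite('pics/c18.png',c)"
```

```text
t 17.3667 tcp [ 0.65   -0.167   0.2431] yaw_y 0.4258578648330034 
 [[-0.0103  0.9999 -0.0007]
 [ 0.7662  0.0074 -0.6426]
 [-0.6425 -0.0072 -0.7662]] q [-38.2105  45.8378  42.9778  43.2834 119.6829 -26.0098] F [-0.0531  0.3149 -1.0731] M [-0.6292 -0.0196 -0.0266] w 0.012475595330586267
lip [ 0.6494 -0.1989  0.1179] heel [ 0.6494 -0.1565  0.1684] lip-C [0.0004 0.0401] pitch -50.014923171721996 roll -0.4113625273482834
```

View pics/c18.png

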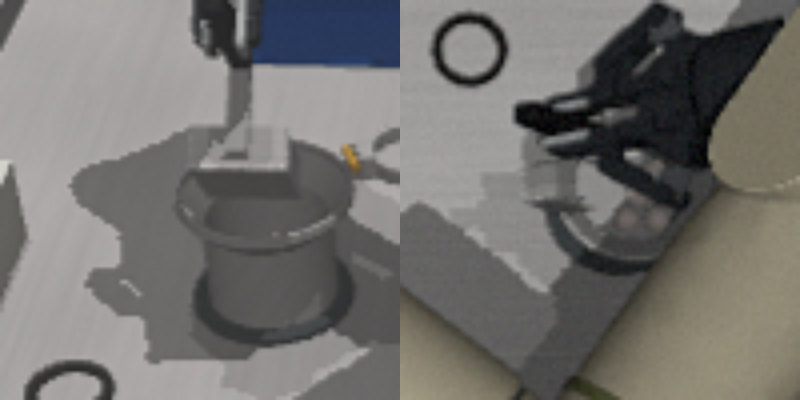

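{"method": "play_rows", "body": {"travel": [[0,1.2,0.4],[0,1.6,0.2],[0,1.8,0],[0,2.0,0],[0,2.0,0],[0,2.0,0],[0,2.0,0],[0,2.0,0],[0,2.0,0],[0,1.5,0],[0,0.5,0],[0,0,0]], "rotation": [[-0.06,0,0],[-0.1,0,0],[-0.1,0,0],[-0.1,0,0],[-0.1,0,0],[-0.1,0,0],[-0.1,0,0],[-0.1,0,0],[-0.08,0,0],[-0.02,0,0],[0,0,0],[0,0,0]], "claw": [0.5,0.5,0.5,0.5,0.5,0.5,0.5,0.5,0.5,0.5,0.5,0.5]}}

```text
time_s: 18.47
position: [0.6451, 0.042, 0.2605]
tool_rot: [[0.014, 1.0, 0.022], [-0.051, 0.022, -0.998], [-0.999, 0.013, 0.051]]
ft_force: [0.8, -0.6, -1.3]
grip_width: 0.0124
```

```bash
python3 -c "
from h import *
st();a=snap('side','s19')[1];b=snap('top','t19')[1]
c=np.hstack([cv2.resize(a[100:300,160:310],(400,533)),cv2.resize(b[110:260,190:370],(400,333)).repeat(1,0) if 0 else cv2.copyMakeBorder(cv2.resize(b[110:260,190:370],(400,333)),0,200,0,0,cv2.BORDER_CONSTANT)]);cv2.imwrite('pics/c19.png',c)"
```

```text
t 18.4667 tcp [0.6451 0.042  0.2605] yaw_y 1.2733696098540817 
 [[ 0.0139  0.9997  0.0215]
 [-0.051   0.0222 -0.9985]
 [-0.9986  0.0127  0.0513]] q [-5.6016 30.8015 54.4743 -2.8358 93.6425 -7.0631] F [ 0.7732 -0.6432 -1.2572] M [0.163  0.0189 0.0324] w 0.01244029547151925
```

View pics/c19.png

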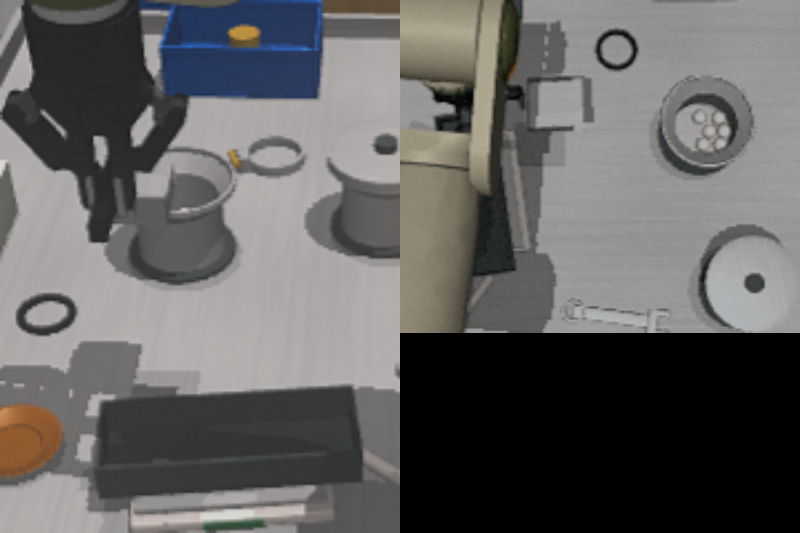

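The top view at c19 (700-722, 117-143) shows all six balls in the canister. The pan and tray are empty. I'm carrying the scoop back to the mat.

{"method": "play_rows", "body": {"travel": [[-0.6,1.4,0.1],[-1.1,2.5,0.1],[-1.1,2.6,0.1],[-1.1,2.6,0.1],[-1.1,2.6,0.1],[-1.1,2.6,0.1],[-1.1,2.6,0.1],[-1.1,2.6,0.1],[-1.1,2.6,0.1],[-1.1,2.6,0.1],[-1.1,2.6,0.1],[-0.8,2.0,0]], "rotation": [[0.02,0.006,0.07],[0.02,0.006,0.11],[0,0,0.115],[0,0,0.115],[0,0,0.115],[0,0,0.115],[0,0,0.115],[0,0,0.115],[0,0,0.115],[0,0,0.115],[0,0,0.115],[0,0,0.1]], "claw": [0.5,0.5,0.5,0.5,0.5,0.5,0.5,0.5,0.5,0.5,0.5,0.5]}}

```text
time_s: 19.57
position: [0.5226, 0.3185, 0.2689]
tool_rot: [[0.007, 0.211, 0.977], [-0.001, 0.977, -0.211], [-1.0, 0.0, 0.007]]
ft_force: [0.5, -0.7, -1.4]
grip_width: 0.0126
```

```bash
python3 -c "
from h import *
st()"
```

```text
t 19.5667 tcp [0.5226 0.3185 0.2689] yaw_y 77.81793682062235 
 [[ 0.0073  0.211   0.9775]
 [-0.0013  0.9775 -0.211 ]
 [-1.      0.0002  0.0074]] q [ 20.3805  26.9029  59.8111  -0.2187  92.9195 -57.4492] F [ 0.4588 -0.7129 -1.4146] M [ 0.0141  0.08   -0.0432] w 0.012558934937814268
```

{"method": "play_rows", "body": {"travel": [[-0.4,1.2,-1.0],[-0.4,1.0,-2.0],[-0.2,0.5,-2.5],[0,0,-2.5],[0,0,-2.5],[0,0,-1.5],[0,0,-0.5],[0,0,0]], "rotation": [[0,0,0.02],[0,0,0.01],[0,0,0.005],[0,0,0],[0,0,0],[0,0,0],[0,0,0],[0,0,0]], "claw": [0.5,0.5,0.5,0.5,0.5,0.5,0.5,0.5]}}

```text
time_s: 20.23
position: [0.5153, 0.3392, 0.1338]
tool_rot: [[0.006, 0.196, 0.981], [-0.003, 0.981, -0.196], [-1.0, -0.002, 0.006]]
ft_force: [-0.4, 0.3, -0.6]
grip_width: 0.0126
```

```bash
python3 -c "
from h import *
st()"
```

```text
t 20.2333 tcp [0.5153 0.3392 0.1338] yaw_y 78.71582741570886 
 [[ 0.0057  0.1957  0.9807]
 [-0.0027  0.9807 -0.1957]
 [-1.     -0.0015  0.0062]] q [ 22.4931  32.9483  71.9142  -0.2773  74.8921 -56.1513] F [-0.3763  0.3356 -0.6201] M [ 0.0335  0.0378 -0.0128] w 0.012566934263638476
```

{"method": "play_rows", "body": {"travel": [[-0.3,0.9,-0.5],[-0.3,0.8,-1.2],[-0.05,0.2,-1.6],[0,0,-1.6],[0,0,-1.0],[0,0,-0.5],[0,0,0]], "rotation": [[0,0,0.017],[0,0,0.015],[0,0,0.003],[0,0,0],[0,0,0],[0,0,0],[0,0,0]], "claw": [0.5,0.5,0.5,0.5,0.5,0.5,0.5]}}

```text
time_s: 20.82
position: [0.5108, 0.3612, 0.0687]
tool_rot: [[0.014, 0.161, 0.987], [0.002, 0.987, -0.161], [-1.0, 0.004, 0.013]]
ft_force: [0.6, -0.1, -1.4]
grip_width: 0.0127
```

```bash
python3 -c "
from h import *
st()"
```

```text
t 20.8167 tcp [0.5108 0.3612 0.0687] yaw_y 80.74990774108306 
 [[ 0.0139  0.1607  0.9869]
 [ 0.0016  0.987  -0.1608]
 [-0.9999  0.0038  0.0134]] q [ 24.5444  37.5091  75.1082  -0.2706  66.6237 -56.0984] F [ 0.5768 -0.0877 -1.3842] M [ 0.0378  0.1378 -0.019 ] w 0.012717658097962934
```

{"method": "play_rows", "body": {"travel": [[-0.1,-0.2,-0.3],[0,-0.1,-0.3],[0,0,-0.2],[0,0,0]], "rotation": [[0,0.005,0],[0,0.003,0],[0,0,0],[0,0,0]], "claw": [0.5,0.5,0.5,0.5]}}

```text
time_s: 21.15
position: [0.5106, 0.3586, 0.062]
tool_rot: [[0.008, 0.16, 0.987], [0.003, 0.987, -0.16], [-1.0, 0.004, 0.008]]
ft_force: [0.7, -0.1, -1.2]
grip_width: 0.0124
```

```bash
python3 -c "
from h import *
st();a=snap('side','s20')[1];cv2.imwrite('pics/c20.png',cv2.resize(a[320:420,150:310],None,fx=5,fy=5,interpolation=cv2.INTER_CUBIC))"
```

```text
t 21.15 tcp [0.5106 0.3586 0.062 ] yaw_y 80.77298814775081 
 [[ 0.0085  0.1603  0.987 ]
 [ 0.0032  0.9871 -0.1604]
 [-1.      0.0045  0.0079]] q [ 24.2436  37.9046  75.6127  -0.0373  65.9655 -56.5133] F [ 0.72   -0.1058 -1.1611] M [ 0.0025  0.0532 -0.0151] w 0.012414932931213053
```

View pics/c20.png

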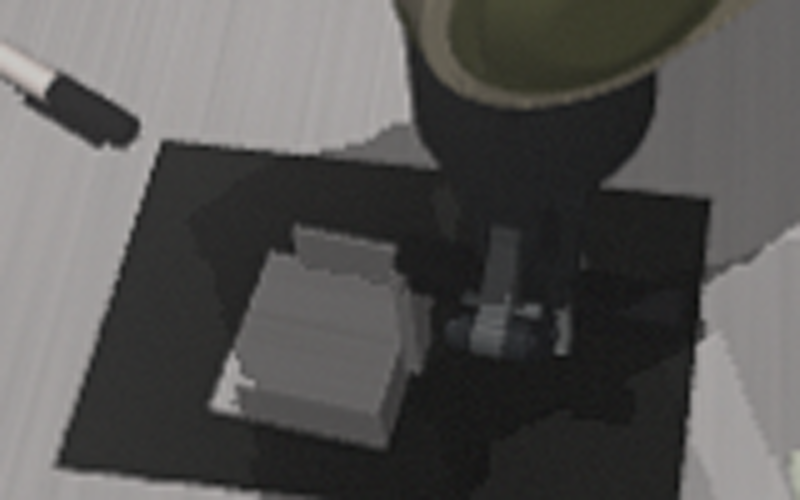

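The pan is over the mat at (210-430, 230-450), empty, a couple of millimetres up. I'm lowering it until it touches.

{"method": "play_rows", "body": {"travel": [[-0.1,-0.05,-0.15],[0,0,-0.15],[0,0,-0.1],[0,0,0]], "rotation": [[-0.001,0.003,0],[0,0,0],[0,0,0],[0,0,0]], "claw": [0.5,0.5,0.5,0.5]}}

```text
time_s: 21.53
position: [0.5103, 0.3583, 0.059]
tool_rot: [[0.008, 0.161, 0.987], [0.003, 0.987, -0.161], [-1.0, 0.004, 0.007]]
ft_force: [0.7, -0.1, -1.0]
grip_width: 0.0124
```

```bash
python3 -c "
from h import *
st()"
```

```text
t 21.5333 tcp [0.5103 0.3583 0.059 ] yaw_y 80.76014118201645 
 [[ 0.0077  0.1606  0.987 ]
 [ 0.0031  0.987  -0.1606]
 [-1.      0.0043  0.0071]] q [ 24.2173  38.077   75.8359  -0.0192  65.614  -56.5341] F [ 0.727  -0.1184 -1.0428] M [-0.0131  0.0507  0.0005] w 0.012404619080524778
```

{"method": "play_rows", "body": {"travel": [[0,0,-0.1],[0,0,-0.1],[0,0,0]], "rotation": [[0,0.002,0],[0,0,0],[0,0,0]], "claw": [0.5,0.5,0.5]}}

```text
time_s: 21.78
position: [0.5102, 0.3585, 0.0591]
tool_rot: [[0.007, 0.16, 0.987], [0.004, 0.987, -0.16], [-1.0, 0.005, 0.006]]
ft_force: [0.7, -0.5, -2.0]
grip_width: 0.0129
```

```bash
python3 -c "
from h import *
st()"
```

```text
t 21.7833 tcp [0.5102 0.3585 0.0591] yaw_y 80.7815575647616 
 [[ 0.007   0.1602  0.9871]
 [ 0.0036  0.9871 -0.1602]
 [-1.      0.0047  0.0063]] q [ 24.225   38.0874  75.7936   0.0278  65.6682 -56.567 ] F [ 0.7328 -0.4817 -2.0382] M [ 0.0461  0.0816 -0.0372] w 0.012867330049895502
```

{"method": "play_rows", "body": {"travel": [[0,0,-0.2],[0,0,-0.1]], "rotation": [[0,0,0],[0,0,0]], "claw": [0.5,0.5]}}

```text
time_s: 21.95
position: [0.5101, 0.3589, 0.0585]
tool_rot: [[0.008, 0.16, 0.987], [0.004, 0.987, -0.16], [-1.0, 0.006, 0.007]]
ft_force: [-2.3, -2.5, 6.7]
grip_width: 0.0122
```

```bash
python3 -c "
from h import *
st()"
```

```text
t 21.95 tcp [0.5101 0.3589 0.0585] yaw_y 80.80415110925425 
 [[ 0.0083  0.1598  0.9871]
 [ 0.0045  0.9871 -0.1598]
 [-1.      0.0058  0.0075]] q [ 24.2602  38.1096  75.8848   0.0428  65.4669 -56.5603] F [-2.3395 -2.5325  6.6673] M [-0.7305  0.25   -0.1225] w 0.012218731913658182
```

Contact is confirmed: +6.7 N at the original grasp height. I'll open the gripper gently and lift straight up.

{"method": "play_rows", "body": {"travel": [[0,0,0.03],[0,0,0],[0,0,0],[0,0,0],[0,0,0],[0,0,0],[0,0,0],[0,0,0]], "rotation": [[0,0,0],[0,0,0],[0,0,0],[0,0,0],[0,0,0],[0,0,0],[0,0,0],[0,0,0]], "claw": [1.3,1.6,2.2,3.2,4.5,6,7,7]}}

```text
time_s: 22.62
position: [0.5108, 0.3592, 0.0586]
tool_rot: [[0.01, 0.16, 0.987], [0.005, 0.987, -0.16], [-1.0, 0.007, 0.009]]
ft_force: [-0.7, 0.2, -0.1]
grip_width: 0.07
```

```bash
python3 -c "
from h import *
st()"
```

```text
t 22.6167 tcp [0.5108 0.3592 0.0586] yaw_y 80.79947448025263 
 [[ 0.0098  0.1599  0.9871]
 [ 0.0053  0.9871 -0.1599]
 [-0.9999  0.0068  0.0088]] q [ 24.2511  38.1233  75.8229   0.0486  65.4186 -56.5667] F [-0.6784  0.1506 -0.1196] M [ 0.0172  0.0215 -0.0055] w 0.06996351860663105
```

{"method": "play_rows", "body": {"travel": [[0,0,1],[0,0,2],[0,0,2.5],[0,0,2.5],[0,0,2.5],[-0.5,0,2.5],[-0.8,0,2.5],[-1,0,2],[-1,0,1],[0,0,0],[0,0,0]], "rotation": [[0,0,0],[0,0,0],[0,0,0],[0,0,0],[0,0,0],[0,0,0],[0,0,0],[0,0,0],[0,0,0],[0,0,0],[0,0,0]], "claw": [7,7,7,7,7,7,7,7,7,7,7]}}

```text
time_s: 23.53
position: [0.4739, 0.3579, 0.2577]
tool_rot: [[0.011, 0.16, 0.987], [0.006, 0.987, -0.16], [-1.0, 0.008, 0.01]]
ft_force: [0.4, -0.2, 0.6]
grip_width: 0.07
```

```bash
python3 -c "
from h import *
st();snap('side','s21');t=snap('top','t21')[1];snap('wrist','w21')
cv2.imwrite('pics/c21.png',cv2.resize(t[110:270,80:390],(800,413),interpolation=cv2.INTER_CUBIC))"
```

```text
t 23.5333 tcp [0.4739 0.3579 0.2577] yaw_y 80.78094984245604 
 [[ 0.0111  0.1602  0.987 ]
 [ 0.0061  0.9871 -0.1603]
 [-0.9999  0.0078  0.01  ]] q [ 25.6254  25.0658  64.6755   0.0416  89.5316 -55.1534] F [ 0.3811 -0.2473  0.5847] M [-0.038   0.0585  0.0275] w 0.07002592008971692
```

View pics/s21.png

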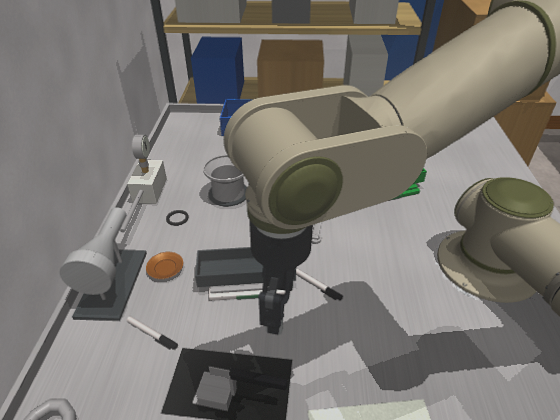

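View pics/c21.png

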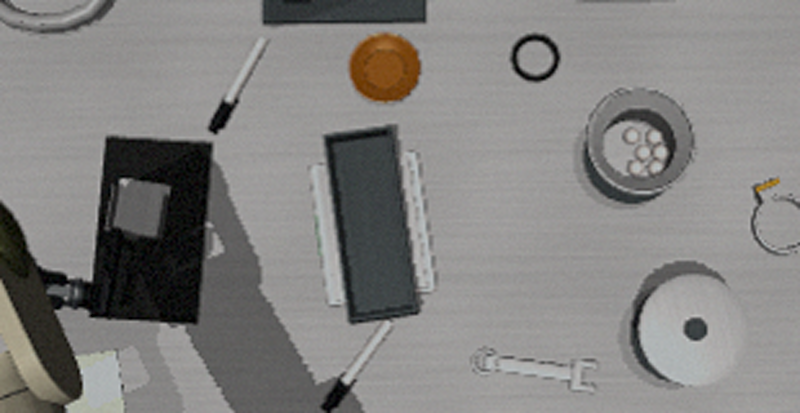

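View pics/w21.png

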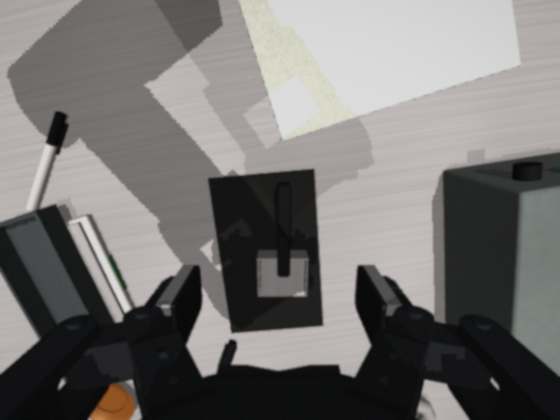

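The scoop stands upright and empty on the mat (wrist view, handle (284,185-275), pan (282,273)). Six balls are in the canister (c21 at (625-660, 133-168)). The tray is empty and nothing else has moved. Handing in.

```bash
python3 -c "
from h import *
print(env.close_job())"
```

```text
the job is handed in; nothing more can be done
None
```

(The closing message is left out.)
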